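Deburr a sawn lamp-arm socket on a copy stand

TASK

Switch the lamp supply off at its locking toggle: lift the collar, put the lever right over to its other side and let the collar drop back home. Then take the deburring tool from its wooden stand and, holding it in line with the leaning tube with its blade just inside the mouth, run the blade all the way round the tube's inner edge with light, steady pressure, starting at the lowest point of the rim and going clockwise, as seen looking into the mouth, until back at the lowest point. Stand the tool back in its stand, and leave the can, jar and dish where they are.

Things in the scene. Friction and masses are not known exactly. Their poses are not given: they have to be found in the camera images.
- toggle_pivot (a point): Pivot of the toggle lever on the lamp supply, 10 mm above the middle of its top face, 80 mm above the bench. z up; x level, from the ON side to the OFF side; y along the lever's hinge. Under the collar two steel latch plates, 16 mm wide along y, stand up to 30 mm above the pivot.
- supply: Lamp supply: grey box 170 x 120 mm (x, y), 70 mm tall, fixed. Origin at the centre of its underside, axes as toggle_pivot. Pilot lens (small glass dome) at the -x end of the top face (ON side), two black fuse caps 10 mm tall at the +x end (OFF side).
- lever (a joint): Lever angle (rad): 0 = ON as found, leaning 0.40 from vertical towards -x of toggle_pivot; 0.40 upright; 0.80 = OFF, leaning 0.40 towards +x. Rod ends 83 mm from the pivot. Collar down: locked (about 0.06 play). It swings freely once the collar is lifted 7 mm or more; beyond about 0.74 the collar can drop back into its notch.
- collar (a joint): Lift of the locking collar along the lever (m): 0 = down (locked), 0.010 = fully lifted. A spring presses it down with 4 N (7 N fully lifted).
- collar_grip (a point): Centre of the locking collar, a steel sleeve on the lever, 24 mm diameter, from 15 mm below to 17 mm above this point, with a 29 mm lip at its top. z along the lever, away from the pivot; y along the hinge. 49 mm from the pivot with the collar down, 59 mm when fully lifted. Best pinched along y from above.
- rim (a point): Centre of the mouth of the tube to deburr, 137 mm above the bench. z: the tube's axis, out of the mouth, leaning 30 degrees from vertical, roughly to the robot's left. x in the plane of the mouth, to the rim's highest point; -x is the lowest point (6 o'clock). y is 9 o'clock for someone facing the mouth. Clockwise = lowest, +y, highest, -y, lowest.
- tube: Aluminium lamp-arm socket tube, bore 44 mm, outside 54 mm, 76 mm of it out of the cast bracket (base 125 x 100 mm). Origin on its axis 95 mm below the mouth, axes as rim. It sits in a rubber bush: the rim gives sideways about 0.3 mm per newton and springs back.
- tool_grip (a point): Centre of the deburring tool's handle. z points up the handle, away from the blade; the tool stands upright, blade down. Handle: hexagonal, 24 mm across flats, 68 mm long, centred here, plus a 6 mm end cap above; one pair of flats faces +x and -x, the others lie 60 degrees either side. About 0.15 kg. Grip it firmly.
- tool: The deburring tool; origin at the centre of its guard's underside, 40 mm below tool_grip, z up the handle. Guard: disc 38 mm in diameter, 6 mm thick. Below the origin a steel nose 17 mm in diameter is 22 mm long and the blade's tip is 50 mm down.
- blade_mid (a point): Point on the tool's axis half-way along the blade's working part, 82 mm below tool_grip; z towards the handle. In line with the tube and with this point level with the rim, the blade touches the inner edge when this point is about 18 mm from the mouth's centre. A few newtons (2 to 12) are right; never more than 30 N.
- blade: S-shaped steel blade, swivels freely about the tool's axis; origin as tool. Turning, it fills a cone about the axis: radius 6 mm at 8 mm above blade_mid, 3.75 mm at blade_mid, 1.5 mm at the tip 8 mm below blade_mid.
- stand_hole (a point): Centre of the mouth of the hole in the tool's stand, a fixed wooden block 100 x 80 mm (x, y), 64 mm tall; on its top face. z up. Hole 24 mm in diameter, 58 mm deep. The tool is home when its guard lies on the block: tool_grip 40 mm above this point. Two spare blades stick up 22 mm at the +x corners.
- spray_can: Bystander: upright white spray can, 52 mm in diameter, 150 mm tall; origin at the centre of its underside.
- jar: Bystander: white lidded jar, 66 mm in diameter, 70 mm tall; origin at the centre of its underside.
- dish: Bystander: small white bowl, 90 mm in diameter, 26 mm tall; origin at the centre of its underside.
Mind the look-alikes: they are no part of the job. What is shaped like the supply but red or yellow is not meant.

How it is judged:
By the outcome, as a careful person would: the job done as asked, in the order asked, and still so for the second after the job is handed in, with the robot touching nothing.
It also fails if it takes over 72 s, if anything falls off the work surface, if the arm or the gripper's body presses on something with over 40 N, if the wrist force passes 120 N, or if a joint passes its speed limit or range.

ROBOT

A 6-joint arm with a two-finger parallel gripper is mounted at the origin on the work surface. World frame = base frame: x ahead of the robot, y to its left, z up, the work surface at z = 0. Lengths are in m, angles in rad, forces in N, time in s.
With the tool pointing down it reaches from about 0.35 to 0.975 m from the base axis. Payload 4.9 kg.
Tool frame: the origin (TCP) lies on the centre line of the jaws, within the pads' length; the fingertips stand 11 mm ahead of it and the grasp point (between the pads) lies 8 mm behind it; z points along the fingers, y is the direction in which the jaws open and shut (so a half turn about z gives the same grasp; the last joint's range is limited). The gripper opens to 85 mm and grips with 20 to 120 N. Pads are 22 mm wide; open, the fingers measure 114 mm over their backs; the gripper's body (76 mm by 85 mm) begins 54 mm behind the grasp point. The pads swing forward as they close: fully open they stand 13 mm farther back than shut.
Start: joints at [1.153, 0.053, 1.613, -0, 1.476, -0.119], TCP at [0.184, 0.597, 0.242] pointing down, gripper open.
Joint ranges: [-3.01, 3.01], [-1.01, 2.22], [0.06, 2.58], [-1.02, 4.17], [0.09, 2.62], [-3.14, 3.14]. Speed limits (rad/s): [2.57, 2.57, 3.14, 3.14, 3.14, 3.14].

INTERFACE

Orientations are given as a rotation vector (axis times angle).
In Python, from station import ctrl gives the robot as it stands.
- The arm moves only by the tool send_rows, never from a script. Its argument "series" is a list of rows, each an object of numbers: "tx", "ty", "tz": the shift along the tool's x, y, z in cm; "wx", "wy", "wz": the turn, a rotation vector about the tool's x, y, z in rad; "jaw": the closure, from 0 (fully open) to 1 (shut). In form: [{"tx": .., "ty": .., "tz": .., "wx": .., "wy": .., "wz": .., "jaw": ..}, ...]. A call has 1 to 5 rows; each row shifts and turns the pose as measured when the row begins, along the tool's axes as they then stand; what a row does not reach is not made up. A row lasts 1/8 s, in which the tool goes at most 62.5 mm and 10.7 degrees, less where a joint would pass 70% of its speed; a pose out of reach is approached as far as the arm can. A call is refused whole if a number of a shift passes 6.25 or a number of a turn 0.188, either way. A call with a gripper value outside its range is refused whole. The fingers move at their own pace and stop on an object; "squeeze" is the grip in N (left out, the last holds). Time passes only in rows, so rows that do not move let the fingers close. It gives the time, the measured TCP pose, the force and the opening at its end, in the units of the state.
- ctrl.get_obs(): the state, without advancing time (a new reading comes with each control period).
- ctrl.get_image(name): name is "scene" or "top" or "wrist"; returns the picture (400x640x3 uint8, red, green, blue); there is no depth.
- ctrl.camera_info(name): a dict with "mtx" (3x3 intrinsics, pixels), "R" (3x3) and "t" (3): a world point X has camera coordinates R X + t. Camera axes: x right, y down, z forward; pixel columns grow to the right and rows downward; lengths in m; the calibration is good to about 2 mm. A picture is of the moment at which its call begins: read the wrist's pose just before it. camera_info takes no time and is no camera call; for the wrist camera it gives the pose at the moment of the call.
- ctrl.finish_job(): hands the job in, once; it reports no verdict.
The state is a dict: "t": time; "q": joint angles; "dq": joint speeds; "effort": joint torques, N m; "tool_pos": TCP position; "tool_rot": TCP orientation; "contact_force": force on the tool from outside, world axes, zero at the start; "wrist_torque": the same for the moment, N m; "opening": finger opening in m.
Only numpy, scipy, OpenCV 4.12 (cv2) and the standard library are available. Lean on these libraries where they do the work, as an engineer would, in place of code of your own. Each camera call takes 0.05 s, during which the arm holds its last target.

## Working session

There is one attempt and no reset: what is moved stays moved. The work goes in short steps, Python scripts to look and compute and a tool call to move; the robot and the scene stay as the last step left them, time stands still between calls to the robot, and variables do not carry over. Pictures are saved under pics/ and viewed, and the job is handed in when it is done.

Besides the shell and the picture viewer there is one more tool, called after "Emit:" as name(argument=value, ...), one argument or row to a line, values as JSON. send_rows: Moves the arm, as the interface text tells. Its arguments: {"type":"object","properties":{"series":{"type":"array"},"squeeze":{"type":"number"}},"required":["series"]}

```bash
ls; mkdir -p pics; python3 - <<'E'
from station import ctrl
import cv2
print(ctrl.get_obs())
for n in ["scene","top","wrist"]:
    i=ctrl.camera_info(n); print(n,i)
    cv2.imwrite(f"pics/{n}0.png",cv2.cvtColor(ctrl.get_image(n),cv2.COLOR_RGB2BGR))
E
```

```text
pics
{'t': 0.0, 'q': array([ 1.15301726e+00,  5.33593090e-02,  1.61432058e+00,  2.62452194e-06,
        1.47597890e+00, -1.18999634e-01]), 'dq': array([ 4.56276722e-04, -8.27161234e-06,  1.50808917e-03,  8.83897367e-04,
        4.80186553e-04,  1.54925067e-03]), 'effort': array([-1.69122850e-03, -3.93678474e+01, -3.70177281e+01, -2.39068386e-04,
        6.71748421e-03, -1.62060205e-07]), 'tool_pos': array([0.18372229, 0.59675286, 0.24104559]), 'tool_rot': array([-0.46749615, -3.10605601,  0.00312764]), 'contact_force': array([-0.15285448,  0.50128691,  0.33902519]), 'wrist_torque': array([ 0.07220363, -0.03965826, -0.00742116]), 'opening': 0.08586161405951752}
scene {'mtx': array([[462.2476486 ,   0.        , 324.23962126],
       [  0.        , 462.2476486 , 203.08618959],
       [  0.        ,   0.        ,   1.        ]]), 'R': array([[-0.52449778,  0.85140469,  0.00348293],
       [ 0.63549533,  0.39420522, -0.66388849],
       [-0.56661076, -0.34599466, -0.74782347]]), 't': array([ 0.33520193, -0.23042547,  1.81053087])}
top {'mtx': array([[409.40719159,   0.        , 317.15116358],
       [  0.        , 409.40719159, 199.40534706],
       [  0.        ,   0.        ,   1.        ]]), 'R': array([[-0.02561295, -0.99934264, -0.02565674],
       [-0.99192829,  0.02859449, -0.12353391],
       [ 0.12418634,  0.02228558, -0.99200862]]), 't': array([-0.04821535,  0.54484615,  1.08820941])}
wrist {'mtx': array([[314.17472627,   0.        , 317.11992782],
       [  0.        , 314.17472627, 196.17314047],
       [  0.        ,   0.        ,   1.        ]]), 'R': array([[ 0.29459788,  0.95561858, -0.00228362],
       [ 0.91469734, -0.28128925,  0.2901812 ],
       [ 0.27666019, -0.08757558, -0.956969  ]]), 't': array([-0.62329326, -0.03733727,  0.38021504])}
```

View pics/scene0.png

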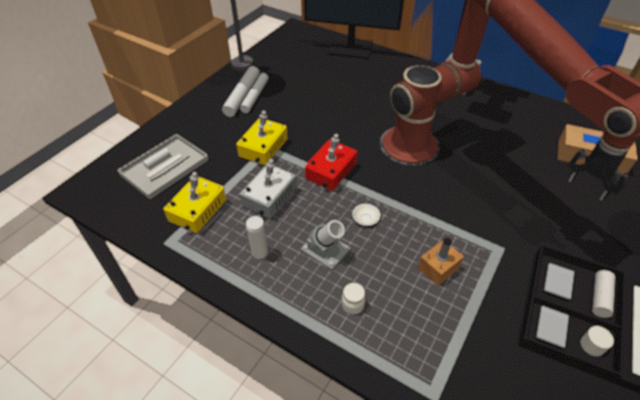

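View pics/top0.png

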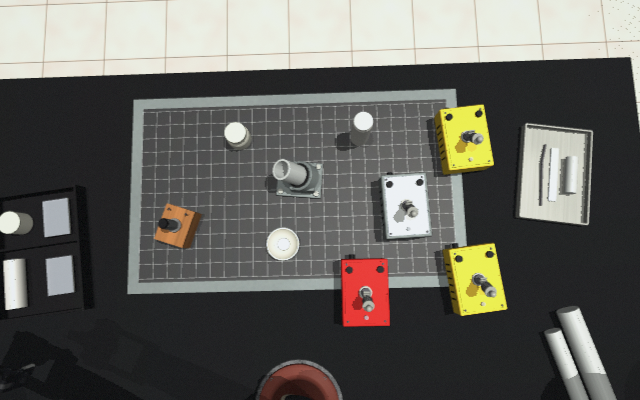

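View pics/wrist0.png

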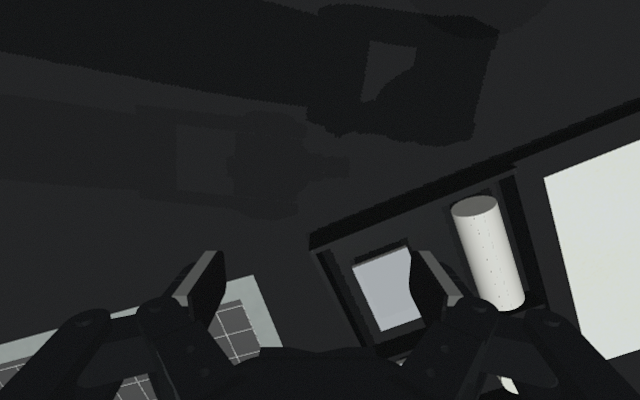

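The grey supply is at about (407,207) in top and (270,187) in scene. The tube is at (290,172) top, the stand at (177,226) top, and the can, jar and dish are also in view. Next I'll enlarge crops.

```bash
python3 - <<'E'
import cv2
def crop(n,x,y,w,h,s,o):
    im=cv2.imread(f"pics/{n}0.png")[y:y+h,x:x+w]
    cv2.imwrite(f"pics/{o}.png",cv2.resize(im,None,fx=s,fy=s,interpolation=cv2.INTER_CUBIC))
crop("top",365,160,90,90,6,"c_sup")
crop("top",255,140,80,70,7,"c_tube")
crop("top",145,190,70,70,7,"c_stand")
crop("scene",225,150,90,80,7,"s_sup")
crop("scene",290,205,80,70,7,"s_tube")
crop("scene",405,225,70,70,7,"s_stand")
E
cd pics; python3 -c "
import cv2,numpy as np
def pair(a,b,o):
    A=cv2.imread(a);B=cv2.imread(b);f=lambda I:cv2.resize(I,(400,int(400*I.shape[0]/I.shape[1])))
    A,B=f(A),f(B);h=max(len(A),len(B));c=np.zeros((h,800,3),np.uint8);c[:len(A),:400]=A;c[:len(B),400:]=B;cv2.imwrite(o,c)
for k in ['sup','tube','stand']: pair(f'c_{k}.png',f's_{k}.png',f'p_{k}.png')
"
```

```text
(no output)
```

View pics/p_sup.png

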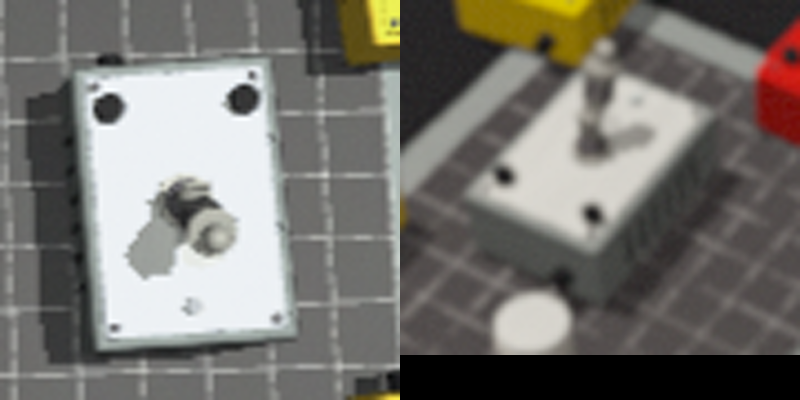

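View pics/p_tube.png

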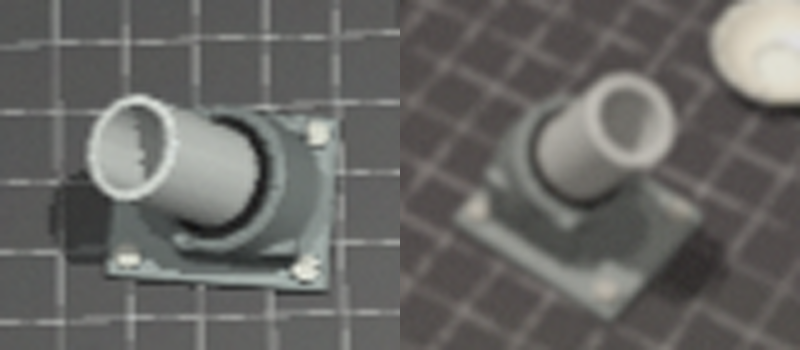

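View pics/p_stand.png

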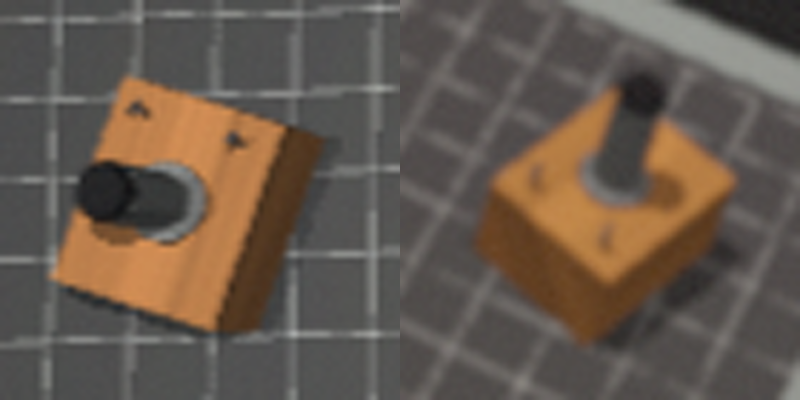

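```bash
cat > h.py <<'E'
import numpy as np, cv2
from scipy.spatial.transform import Rotation as Ro
def ray(info,u,v):
    d=np.linalg.inv(info["mtx"])@np.array([u,v,1.]); R=info["R"]; t=info["t"]
    c=-R.T@t; d=R.T@d; return c,d/np.linalg.norm(d)
def onz(info,uv,z):
    c,d=ray(info,*uv); return c+d*(z-c[2])/d[2]
def tri(rays):
    A=np.zeros((3,3));b=np.zeros(3)
    for c,d in rays:
        P=np.eye(3)-np.outer(d,d);A+=P;b+=P@c
    x=np.linalg.solve(A,b); return x,[np.linalg.norm((np.eye(3)-np.outer(d,d))@(x-c)) for c,d in rays]
def proj(info,X):
    p=info["R"]@np.asarray(X)+info["t"]; p=info["mtx"]@p; return p[:2]/p[2]
def shot(ctrl,name,fn):
    o=ctrl.get_obs(); i=ctrl.camera_info(name); im=cv2.cvtColor(ctrl.get_image(name),cv2.COLOR_RGB2BGR)
    cv2.imwrite(f"pics/{fn}.png",im); np.savez(f"pics/{fn}.npz",**i); return o,i,im
def load(fn):
    return dict(np.load(f"pics/{fn}.npz")),cv2.imread(f"pics/{fn}.png")
def st(ctrl):
    o=ctrl.get_obs(); R=Ro.from_rotvec(o["tool_rot"]); return o,o["tool_pos"],R
def delta(ctrl,p,R):
    """total shift (cm, tool axes now) and turn rotvec"""
    o,p0,R0=st(ctrl); s=R0.inv().apply(np.asarray(p)-p0)*100; w=(R0.inv()*R).as_rotvec()
    print("t %.2f"%o["t"],"shift cm",s.round(2),"turn",w.round(3),"rows>=",int(np.ceil(max(np.linalg.norm(s)/6.2,np.linalg.norm(w)/.185))))
    return s,w
def say(ctrl):
    o=ctrl.get_obs(); print("t %.2f"%o["t"],"p",o["tool_pos"].round(4),"z",Ro.from_rotvec(o["tool_rot"]).as_matrix()[:,2].round(3),"y",Ro.from_rotvec(o["tool_rot"]).as_matrix()[:,1].round(3),"F",o["contact_force"].round(1),"op",o["opening"].round(4),"q",o["q"].round(2))
E
python3 - <<'E'
from h import *
from station import ctrl
for n in["scene","top"]:
    np.savez(f"pics/{n}0.npz",**ctrl.camera_info(n))
T,top=load("top0");S,sc=load("scene0")
def quad(im,mask,roi):
    x,y,w,h=roi;m=np.zeros(mask.shape,np.uint8);m[y:y+h,x:x+w]=mask[y:y+h,x:x+w]*255
    c=max(cv2.findContours(m,cv2.RETR_EXTERNAL,cv2.CHAIN_APPROX_NONE)[0],key=cv2.contourArea)
    return cv2.minAreaRect(cv2.convexHull(c)),cv2.contourArea(c)
g=top.astype(int)
r,a=quad(top,(g.min(2)>200),(370,160,70,85));print("supply",r,a)
b=cv2.boxPoints(r);P=np.array([onz(T,p,.07) for p in b]);print(P.round(4),P.mean(0).round(4),[np.linalg.norm(P[i]-P[i-1]).round(4) for i in range(4)])
hsv=cv2.cvtColor(top,cv2.COLOR_BGR2HSV)
m=(hsv[...,1]>110)&(hsv[...,2]>150)&(hsv[...,0]<25)
r,a=quad(top,m,(145,190,70,70));print("stand",r,a)
b=cv2.boxPoints(r);P=np.array([onz(T,p,.064) for p in b]);print(P.round(4),P.mean(0).round(4),[np.linalg.norm(P[i]-P[i-1]).round(4) for i in range(4)])
f=lambda x,y,w,s,u,v:(x+u/s-.5+.5/s*0,y+v/s-.5)
rt=(255+133/5-.5,140+148/5-.5); rs=(290+227/5-.5,205+120/5-.5)
print("rim top",onz(T,rt,.137),"scene",onz(S,rs,.137),tri([ray(T,*rt),ray(S,*rs)]))
# supply caps / fuse
k=400/90
for nm,u,v,z in[("capL",108,107,.08),("capR",243,98,.08),("lens",192,305,.07),("levertip",215,240,.156)]:
    print(nm,onz(T,(365+u/k-.5,160+v/k-.5),z).round(4))
E
```

```text
supply ((406.2745666503906, 205.0205078125), (59.663063049316406, 40.37894821166992), 84.80557250976562) 2178.0
[[ 0.5932 -0.2414  0.07  ]
 [ 0.5998 -0.3481  0.07  ]
 [ 0.4425 -0.353   0.07  ]
 [ 0.4358 -0.2483  0.07  ]] [ 0.5178 -0.2977  0.07  ] [np.float64(0.1576), np.float64(0.1068), np.float64(0.1574), np.float64(0.1049)]
stand ((173.94615173339844, 225.06924438476562), (29.121761322021484, 38.218841552734375), 19.44003677368164) 734.0
[[0.448  0.3731 0.064 ]
 [0.5436 0.3409 0.064 ]
 [0.5153 0.2663 0.064 ]
 [0.4204 0.2991 0.064 ]] [0.4818 0.3199 0.064 ] [np.float64(0.079), np.float64(0.1009), np.float64(0.0798), np.float64(0.1004)]
rim top [0.60964185 0.02323959 0.137     ] scene [0.61119389 0.01896238 0.137     ] (array([0.61059187, 0.02119984, 0.13770003]), [np.float64(0.0022462235306142686), np.float64(0.0022462235306141614)])
capL [ 0.5739 -0.2532  0.08  ]
capR [ 0.5769 -0.3327  0.08  ]
lens [ 0.4564 -0.2983  0.07  ]
levertip [ 0.4871 -0.2957  0.156 ]
```

```bash
python3 - <<'E'
from h import *
from station import ctrl
o,p,R=st(ctrl); i=ctrl.camera_info("wrist")
c=-i["R"].T@i["t"]; print("cam in tool",R.inv().apply(c-p).round(4)); print((i["R"]@R.as_matrix()).round(3))
yw=.038
def frame(yaw,sgn,tilt=0):
    # tool y along sgn*hinge, z down, tilt about hinge
    hx=np.array([np.cos(yaw),np.sin(yaw),0]);hy=np.array([-np.sin(yaw),np.cos(yaw),0])
    L=np.array([0,0,1])*np.cos(tilt)+hx*np.sin(tilt)  # lever dir
    z=-L;y=sgn*hy;x=np.cross(y,z);return Ro.from_matrix(np.c_[x,y,z])
for s in(1,-1):
    delta(ctrl,[.518,-.298,.30],frame(yw,s)); print(frame(yw,s).as_matrix()[:,0])
say(ctrl)
E
```

```text
cam in tool [ 0.0744 -0.0005 -0.1321]
[[-0.     1.     0.   ]
 [-0.957 -0.    -0.29 ]
 [-0.29  -0.001  0.957]]
t 0.15 shift cm [-58.28 -75.69  -5.76] turn [-0.002 -0.001 -0.337] rows>= 16
[-0.99927809 -0.03799086  0.        ]
t 0.15 shift cm [-58.28 -75.69  -5.76] turn [-1.000e-03  2.000e-03  2.805e+00] rows>= 16
[ 0.99927809  0.03799086 -0.        ]Traceback (most recent call last):
  File "<stdin>", line 13, in <module>
  File "h.py", line 28, in say
    o=ctrl.get_obs(); print("t %.2f"%o["t"],"p",o["tool_pos"].round(4),"z",Ro.from_rotvec(o["tool_rot"]).as_matrix()[:,2].round(3),"y",Ro.from_rotvec(o["tool_rot"]).as_matrix()[:,1].round(3),"F",o["contact_force"].round(1),"op",o["opening"].round(4),"q",o["q"].round(2))
                                                                                                                                                                                                                                    ^^^^^^^^^^^^^^^^^^
AttributeError: 'float' object has no attribute 'round'
```

```bash
sed -i 's/o\["opening"\].round(4)/round(float(o["opening"]),4)/' h.py; cat >> h.py <<'E'
def frame(yaw,sgn,tilt=0):
    hx=np.array([np.cos(yaw),np.sin(yaw),0]);hy=np.array([-np.sin(yaw),np.cos(yaw),0])
    z=-(np.array([0,0,1])*np.cos(tilt)+hx*np.sin(tilt));y=sgn*hy;x=np.cross(y,z);return Ro.from_matrix(np.c_[x,y,z])
def plan(ctrl,p,R,n,via=None,w=None):
    """rows from measured pose to p,R in n steps (straight), printed in send_rows units"""
    o,p0,R0=st(ctrl)
    if w is None: w=(R0.inv()*R).as_rotvec()
    p=np.asarray(p); 
    print("t %.2f n %d step mm %.1f rot %.3f"%(o["t"],n,1000*np.linalg.norm(p-p0)/n,np.linalg.norm(w)/n), "turn/row",(w/n).round(3))
    for k in range(n):
        Rk=R0*Ro.from_rotvec(w*k/n); s=Rk.inv().apply((p-p0)/n)*100
        print(k,"tx %.2f ty %.2f tz %.2f"%tuple(s))
E
python3 - <<'E'
from h import *
from station import ctrl
plan(ctrl,[.518,-.298,.28],frame(.038,-1),16,w=np.array([0,0,2.805])); say(ctrl)
E
```

```text
t 0.15 n 16 step mm 59.8 rot 0.175 turn/row [0.    0.    0.175]
0 tx -3.64 ty -4.73 tz -0.24
1 tx -4.41 ty -4.02 tz -0.24
2 tx -5.05 ty -3.19 tz -0.24
3 tx -5.53 ty -2.26 tz -0.24
4 tx -5.84 ty -1.26 tz -0.24
5 tx -5.97 ty -0.23 tz -0.24
6 tx -5.91 ty 0.82 tz -0.24
7 tx -5.68 ty 1.84 tz -0.24
8 tx -5.27 ty 2.80 tz -0.24
9 tx -4.70 ty 3.68 tz -0.24
10 tx -3.99 ty 4.44 tz -0.24
11 tx -3.16 ty 5.07 tz -0.24
12 tx -2.22 ty 5.54 tz -0.24
13 tx -1.22 ty 5.84 tz -0.24
14 tx -0.19 ty 5.97 tz -0.24
15 tx 0.86 ty 5.91 tz -0.24
t 0.15 p [0.1838 0.5969 0.2413] z [-0.001 -0.001 -1.   ] y [ 0.294  0.956 -0.002] F [-1.3 -0.7 -0.5] op 0.0855 q [ 1.15  0.05  1.61  0.    1.48 -0.12]
```

Emit:
send_rows(
  series=[
    {"tx": -3.6,"ty": -4.7,"tz": -0.3,"wz": 0.175,"jaw": 0},
    {"tx": -4.4,"ty": -4.0,"tz": -0.3,"wz": 0.175,"jaw": 0},
    {"tx": -5.0,"ty": -3.2,"tz": -0.3,"wz": 0.175,"jaw": 0},
    {"tx": -5.5,"ty": -2.3,"tz": -0.3,"wz": 0.175,"jaw": 0},
    {"tx": -5.8,"ty": -1.3,"tz": -0.3,"wz": 0.175,"jaw": 0},
  ],
)

```text
invalid input at $.series[0]: expected keys tx, ty, tz, wx, wy, wz, jaw
```

Emit:
send_rows(
  series=[
    {"tx": -3.6,"ty": -4.7,"tz": -0.3,"wx": 0,"wy": 0,"wz": 0.175,"jaw": 0},
    {"tx": -4.4,"ty": -4.0,"tz": -0.3,"wx": 0,"wy": 0,"wz": 0.175,"jaw": 0},
    {"tx": -5.0,"ty": -3.2,"tz": -0.3,"wx": 0,"wy": 0,"wz": 0.175,"jaw": 0},
    {"tx": -5.5,"ty": -2.3,"tz": -0.3,"wx": 0,"wy": 0,"wz": 0.175,"jaw": 0},
    {"tx": -5.8,"ty": -1.3,"tz": -0.3,"wx": 0,"wy": 0,"wz": 0.175,"jaw": 0},
  ],
)

```text
t: 0.78
tool_pos: [0.2847, 0.3115, 0.2539]
tool_rot: [1.766, 2.596, -0.01]
contact_force: [1.8, -0.8, -0.3]
opening: 0.0854
```

```bash
python3 - <<'E'
from h import *
from station import ctrl
say(ctrl); plan(ctrl,[.518,-.298,.28],frame(.038,-1),12)
E
```

```text
t 0.78 p [0.2847 0.3115 0.2539] z [-0.002 -0.006 -1.   ] y [ 0.93   0.367 -0.004] F [ 1.8 -0.8 -0.3] op 0.0854 q [ 0.66 -0.47  2.04 -0.    1.58  0.28]
t 0.78 n 12 step mm 54.4 rot 0.159 turn/row [0.    0.001 0.159]
0 tx -5.44 ty -0.06 tz -0.19
1 tx -5.38 ty 0.81 tz -0.19
2 tx -5.18 ty 1.65 tz -0.20
3 tx -4.86 ty 2.45 tz -0.20
4 tx -4.41 ty 3.19 tz -0.20
5 tx -3.85 ty 3.84 tz -0.21
6 tx -3.19 ty 4.40 tz -0.21
7 tx -2.45 ty 4.85 tz -0.21
8 tx -1.65 ty 5.18 tz -0.21
9 tx -0.81 ty 5.38 tz -0.22
10 tx 0.05 ty 5.44 tz -0.22
11 tx 0.91 ty 5.36 tz -0.22
```

Emit:
send_rows(
  series=[
    {"tx": -5.4,"ty": -0.1,"tz": -0.3,"wx": 0,"wy": 0,"wz": 0.16,"jaw": 0},
    {"tx": -5.4,"ty": 0.8,"tz": -0.3,"wx": 0,"wy": 0,"wz": 0.16,"jaw": 0},
    {"tx": -5.2,"ty": 1.7,"tz": -0.3,"wx": 0,"wy": 0,"wz": 0.16,"jaw": 0},
    {"tx": -4.9,"ty": 2.5,"tz": -0.2,"wx": 0,"wy": 0,"wz": 0.16,"jaw": 0},
    {"tx": -4.4,"ty": 3.2,"tz": -0.2,"wx": 0,"wy": 0,"wz": 0.16,"jaw": 0},
  ],
)

```text
t: 1.4
tool_pos: [0.38, 0.0471, 0.2683]
tool_rot: [2.656, 1.667, -0.003]
contact_force: [0.1, 0.6, -0.3]
opening: 0.0855
```

Emit:
send_rows(
  series=[
    {"tx": -3.9,"ty": 3.8,"tz": -0.2,"wx": 0,"wy": 0,"wz": 0.16,"jaw": 0},
    {"tx": -3.2,"ty": 4.4,"tz": -0.2,"wx": 0,"wy": 0,"wz": 0.16,"jaw": 0},
    {"tx": -2.5,"ty": 4.9,"tz": -0.2,"wx": 0,"wy": 0,"wz": 0.16,"jaw": 0},
    {"tx": -1.7,"ty": 5.2,"tz": -0.2,"wx": 0,"wy": 0,"wz": 0.16,"jaw": 0},
    {"tx": -0.8,"ty": 5.4,"tz": -0.2,"wx": 0,"wy": 0,"wz": 0.16,"jaw": 0},
  ],
)

```text
t: 2.02
tool_pos: [0.4655, -0.222, 0.2796]
tool_rot: [3.103, 0.454, 0.005]
contact_force: [0.3, 0.4, 0.5]
opening: 0.0857
```

```bash
python3 - <<'E'
from h import *
from station import ctrl
say(ctrl); plan(ctrl,[.518,-.298,.28],frame(.038,-1),4)
E
```

```text
t 2.02 p [ 0.4655 -0.222   0.2796] z [ 0.004 -0.005 -1.   ] y [ 0.287 -0.958  0.006] F [0.3 0.4 0.5] op 0.0857 q [-0.59 -0.24  1.82 -0.    1.55  0.69]
t 2.02 n 4 step mm 23.1 rot 0.063 turn/row [ 0.001 -0.001  0.063]
0 tx 0.71 ty 2.20 tz 0.00
1 tx 0.85 ty 2.15 tz 0.00
2 tx 0.98 ty 2.09 tz -0.00
3 tx 1.11 ty 2.02 tz -0.01
```

Emit:
send_rows(
  series=[
    {"tx": 1.5,"ty": 4.3,"tz": 0,"wx": 0,"wy": 0,"wz": 0.126,"jaw": 0},
    {"tx": 2.1,"ty": 4.2,"tz": 0,"wx": 0,"wy": 0,"wz": 0.126,"jaw": 0},
  ],
)

```text
t: 2.28
tool_pos: [0.52, -0.301, 0.2797]
tool_rot: [3.137, 0.042, 0.005]
contact_force: [-0.4, 0.0, 0.2]
opening: 0.0855
```

```bash
python3 - <<'E'
from h import *
from station import ctrl
say(ctrl); shot(ctrl,"wrist","w1"); say(ctrl)
E
```

```text
t 2.27 p [ 0.52   -0.301   0.2797] z [ 0.003 -0.005 -1.   ] y [ 0.027 -1.     0.005] F [-0.4  0.   0.2] op 0.0855 q [-0.65 -0.03  1.63 -0.    1.53  0.9 ]
t 2.33 p [ 0.5217 -0.3051  0.278 ] z [ 0.003 -0.007 -1.   ] y [ 0.022 -1.     0.007] F [-2.2 -1.2 -0.1] op 0.0855 q [-0.65 -0.02  1.63 -0.    1.53  0.9 ]
```

View pics/w1.png

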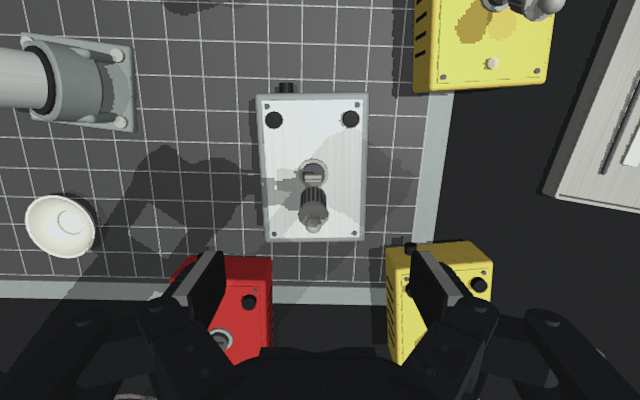

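Wrist picture: supply top face spans (258,95)–(366,240), fuse caps at (274,120) and (350,119), and the lever leans toward -x with its tip near (313,224).

```bash
python3 - <<'E'
from h import *
I,im=load("w1")
m=((im.min(2)>150)).astype(np.uint8)*255
M=np.zeros_like(m);M[85:250,250:375]=m[85:250,250:375]
c=max(cv2.findContours(M,cv2.RETR_EXTERNAL,cv2.CHAIN_APPROX_NONE)[0],key=cv2.contourArea)
h=cv2.convexHull(c)[:,0].astype(float)
P=np.array([onz(I,p,.07) for p in h])
r=cv2.minAreaRect((P[:,:2]*1000).astype(np.float32));print(r)
for nm,u,v,z in[("capL",274,120,.08),("capR",350,119,.08),("tip",313,226,.156),("ring",312,173,.07)]: print(nm,onz(I,(u,v),z).round(4))
cv2.imwrite("pics/w1c.png",cv2.resize(im[85:250,245:385],None,fx=4,fy=3.6,interpolation=cv2.INTER_CUBIC)[:600])
for k in (.038,.02):
  hx=np.array([np.cos(k),np.sin(k),0])
  for pv in([.518,-.298,.08],):
    pv=np.array(pv);L=-hx*np.sin(.4)+np.array([0,0,np.cos(.4)]);print("pred piv",proj(I,pv),"collar",proj(I,pv+.049*L),"tip",proj(I,pv+.083*L),"caps")
E
```

```text
((518.2930297851562, -298.7201232910156), (164.08006286621094, 114.38262176513672), 2.473031997680664)
capL [ 0.574  -0.2567  0.08  ]
capR [ 0.5771 -0.3348  0.08  ]
tip [ 0.4889 -0.2993  0.156 ]
ring [ 0.5172 -0.2969  0.07  ]
pred piv [312.9196515  174.29867631] collar [312.86498866 204.09064143] tip [312.81825639 229.56034366] caps
pred piv [312.9196515  174.29867631] collar [312.50731153 204.09201682] tip [312.15479123 229.5631282 ] caps
```

View pics/w1c.png

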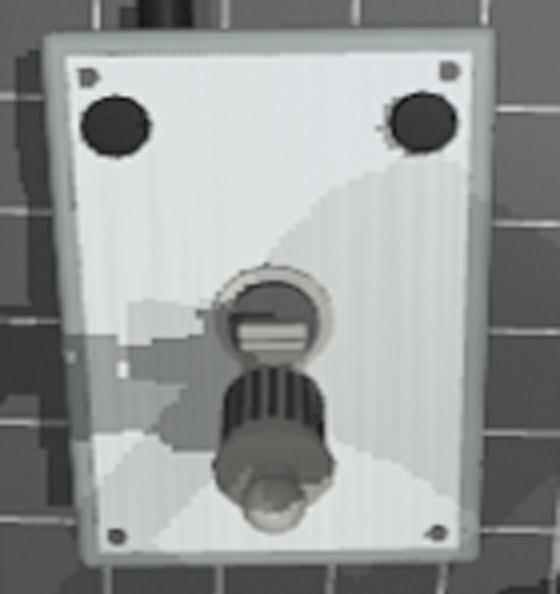

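```bash
python3 - <<'E'
from h import *
from station import ctrl
pv=np.array([.518,-.298,.08]);R=frame(.04,-1,-.4);L=-R.as_matrix()[:,2]
say(ctrl);plan(ctrl,pv+.105*L,R,3)
E
```

```text
t 2.33 p [ 0.5217 -0.3051  0.278 ] z [ 0.003 -0.007 -1.   ] y [ 0.022 -1.     0.007] F [-2.2 -1.2 -0.1] op 0.0855 q [-0.65 -0.02  1.63 -0.    1.53  0.9 ]
t 2.33 n 3 step mm 36.9 rot 0.132 turn/row [ 0.004  0.132 -0.006]
0 tx -1.49 ty -0.24 tz 3.37
1 tx -1.92 ty -0.24 tz 3.14
2 tx -2.32 ty -0.24 tz 2.86
```

Emit:
send_rows(
  series=[
    {"tx": -1.5,"ty": -0.24,"tz": 3.3,"wx": 0.004,"wy": 0.132,"wz": -0.006,"jaw": 0},
    {"tx": -1.9,"ty": -0.24,"tz": 3.1,"wx": 0.004,"wy": 0.132,"wz": -0.006,"jaw": 0},
    {"tx": -2.3,"ty": -0.24,"tz": 2.8,"wx": 0.004,"wy": 0.132,"wz": -0.006,"jaw": 0.2},
    {"tx": 0,"ty": 0,"tz": 0,"wx": 0,"wy": 0,"wz": 0,"jaw": 0.3},
  ],
)

```text
t: 2.82
tool_pos: [0.476, -0.2988, 0.171]
tool_rot: [-3.063, -0.062, -0.629]
contact_force: [-0.3, 0.3, 0.2]
opening: 0.0598
```

```bash
python3 - <<'E'
from h import *
from station import ctrl
shot(ctrl,"wrist","w2")
pv=np.array([.518,-.298,.08]);R=frame(.04,-1,-.4);L=-R.as_matrix()[:,2]
I,_=load("w2")
for d in(.034,.066,.083):print(proj(I,pv+d*L))
say(ctrl);plan(ctrl,pv+.039*L,R,2)
E
```

```text
[318.35377752 211.16002946]
[318.26022475 229.65789991]
[318.19624904 242.30759837]
t 2.88 p [ 0.4791 -0.3012  0.1762] z [ 0.399  0.016 -0.917] y [ 0.042 -0.999  0.001] F [ 0.6 -0.5  1.3] op 0.0597 q [-0.84 -0.23  2.03  0.35  1.1   0.56]
t 2.88 n 2 step mm 32.4 rot 0.006 turn/row [-0.    -0.005  0.001]
0 tx -0.11 ty -0.08 tz 3.24
1 tx -0.09 ty -0.08 tz 3.24
```

View pics/w2.png

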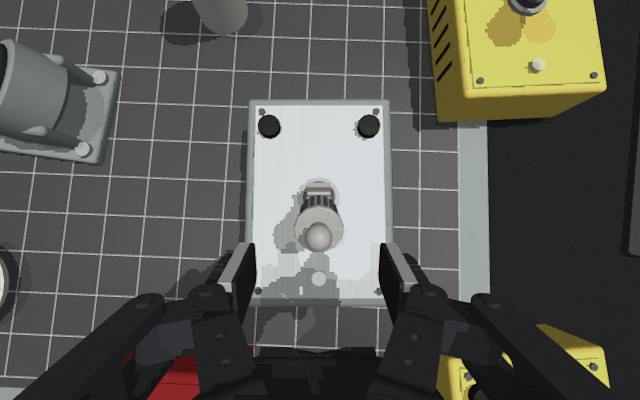

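Emit:
send_rows(
  series=[
    {"tx": 0,"ty": -0.08,"tz": 3.2,"wx": 0,"wy": 0,"wz": 0,"jaw": 0.3},
    {"tx": 0,"ty": -0.08,"tz": 3.2,"wx": 0,"wy": 0,"wz": 0,"jaw": 0.3},
    {"tx": 0,"ty": 0,"tz": 0,"wx": 0,"wy": 0,"wz": 0,"jaw": 0.3},
  ],
)

```text
t: 3.25
tool_pos: [0.5144, -0.3048, 0.1306]
tool_rot: [3.064, 0.074, 0.657]
contact_force: [-0.3, 1.3, 0.7]
opening: 0.0598
```

```bash
python3 - <<'E'
from h import *
from station import ctrl
shot(ctrl,"wrist","w3")
pv=np.array([.518,-.298,.08]);R=frame(.04,-1,-.4);L=-R.as_matrix()[:,2]
I,_=load("w3")
for d in(.034,.066,.083):print(proj(I,pv+d*L))
say(ctrl);plan(ctrl,pv+.039*L,R,1)
E
```

```text
[302.96778707 279.23682476]
[300.77950261 318.23037629]
[299.15428634 347.19048426]
t 3.30 p [ 0.5151 -0.3058  0.1327] z [ 0.413  0.001 -0.911] y [ 0.044 -0.999  0.019] F [ 0.3 -0.2  0.9] op 0.0595 q [-0.79 -0.11  2.    0.37  0.97  0.56]
t 3.30 n 1 step mm 22.0 rot 0.032 turn/row [ 0.016 -0.025  0.012]
0 tx -1.78 ty -0.81 tz 1.03
```

View pics/w3.png

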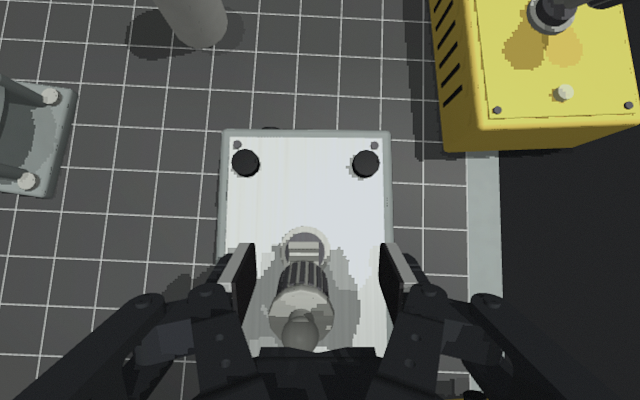

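Emit:
send_rows(
  series=[
    {"tx": -0.9,"ty": -0.5,"tz": 0,"wx": 0.008,"wy": -0.012,"wz": 0.006,"jaw": 0.3},
    {"tx": -0.6,"ty": -0.3,"tz": 0.3,"wx": 0.008,"wy": -0.012,"wz": 0.006,"jaw": 0.3},
  ],
)

```text
t: 3.55
tool_pos: [0.5044, -0.3004, 0.1294]
tool_rot: [-3.074, -0.064, -0.631]
contact_force: [-0.9, 0.0, -0.2]
opening: 0.06
```

```bash
python3 - <<'E'
from h import *
from station import ctrl
pv=np.array([.520,-.298,.08]);R=frame(.04,-1,-.4);L=-R.as_matrix()[:,2]
say(ctrl);plan(ctrl,pv+.039*L,R,1)
E
```

```text
t 3.55 p [ 0.5044 -0.3004  0.1294] z [ 0.394  0.011 -0.919] y [ 0.04  -0.999  0.005] F [-0.9  0.  -0.2] op 0.06 q [-0.8  -0.12  2.02  0.35  0.99  0.57]
t 3.55 n 1 step mm 13.6 rot 0.007 turn/row [ 0.005 -0.005  0.002]
0 tx -0.48 ty -0.18 tz 1.26
```

Emit:
send_rows(
  series=[
    {"tx": -0.3,"ty": -0.12,"tz": 0.7,"wx": 0.004,"wy": -0.004,"wz": 0,"jaw": 0.3},
    {"tx": -0.25,"ty": -0.1,"tz": 0.7,"wx": 0,"wy": 0,"wz": 0,"jaw": 0.3},
  ],
)

```text
t: 3.8
tool_pos: [0.5048, -0.2988, 0.1153]
tool_rot: [-3.073, -0.064, -0.627]
contact_force: [0.3, -0.6, 0.2]
opening: 0.06
```

```bash
python3 - <<'E'
from h import *
from station import ctrl
pv=np.array([.520,-.298,.08]);R=frame(.04,-1,-.4);L=-R.as_matrix()[:,2]
say(ctrl);shot(ctrl,"wrist","w4");plan(ctrl,pv+.039*L,R,1)
E
```

```text
t 3.80 p [ 0.5048 -0.2988  0.1153] z [ 0.391  0.013 -0.92 ] y [ 0.041 -0.999  0.003] F [ 0.3 -0.6  0.2] op 0.06 q [-0.8  -0.1   2.03  0.36  0.97  0.57]
t 3.85 n 1 step mm 2.3 rot 0.002 turn/row [ 0.001 -0.001  0.002]
0 tx 0.14 ty 0.05 tz -0.17
```

View pics/w4.png

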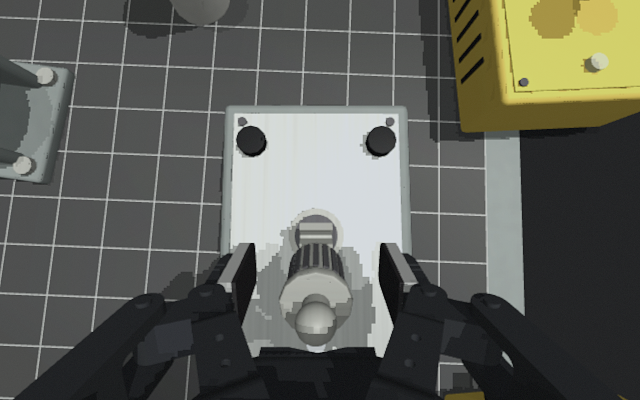

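Emit:
send_rows(
  series=[
    {"tx": 0,"ty": 0,"tz": 0,"wx": 0,"wy": 0,"wz": 0,"jaw": 1},
    {"tx": 0,"ty": 0,"tz": 0,"wx": 0,"wy": 0,"wz": 0,"jaw": 1},
    {"tx": 0,"ty": 0,"tz": 0,"wx": 0,"wy": 0,"wz": 0,"jaw": 1},
    {"tx": 0,"ty": 0,"tz": 0,"wx": 0,"wy": 0,"wz": 0,"jaw": 1},
  ],
  squeeze=60,
)

```text
t: 4.35
tool_pos: [0.504, -0.2981, 0.1126]
tool_rot: [-3.071, -0.062, -0.623]
contact_force: [2.1, -0.7, -1.8]
opening: 0.0233
```

```bash
python3 - <<'E'
from h import *
from station import ctrl
pv=np.array([.520,-.298,.08]);R=frame(.04,-1,-.4);L=-R.as_matrix()[:,2]
say(ctrl);shot(ctrl,"wrist","w5");plan(ctrl,pv+.039*L,R,1)
E
```

```text
t 4.35 p [ 0.504  -0.2981  0.1126] z [ 0.39   0.015 -0.921] y [ 0.04  -0.999  0.001] F [ 2.1 -0.7 -1.8] op 0.0233 q [-0.8  -0.1   2.03  0.36  0.97  0.57]
t 4.40 n 1 step mm 3.4 rot 0.001 turn/row [ 0.001 -0.     0.001]
0 tx 0.21 ty 0.06 tz -0.27
```

View pics/w5.png

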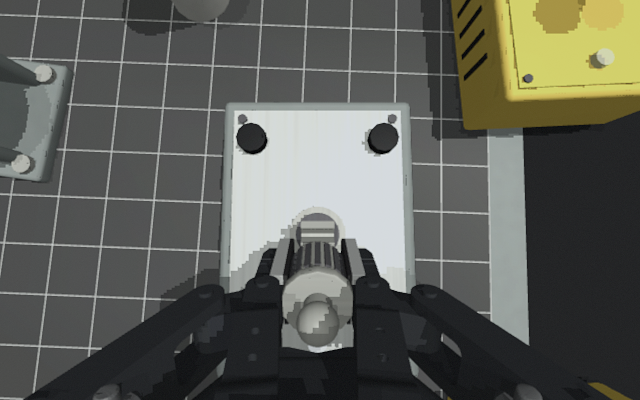

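Emit:
send_rows(
  series=[
    {"tx": 0,"ty": 0,"tz": -0.6,"wx": 0,"wy": 0,"wz": 0,"jaw": 1},
    {"tx": 0,"ty": 0,"tz": -0.6,"wx": 0,"wy": 0,"wz": 0,"jaw": 1},
  ],
)

```text
t: 4.65
tool_pos: [0.4992, -0.298, 0.1222]
tool_rot: [-3.071, -0.06, -0.624]
contact_force: [34.3, -10.9, -42.7]
opening: 0.023
```

```bash
python3 - <<'E'
from h import *
from station import ctrl
say(ctrl);shot(ctrl,"wrist","w6")
E
```

```text
t 4.65 p [ 0.4992 -0.298   0.1222] z [ 0.39   0.014 -0.921] y [ 0.039 -0.999  0.001] F [ 34.3 -10.9 -42.7] op 0.023 q [-0.8  -0.12  2.03  0.36  0.99  0.57]
```

View pics/w6.png

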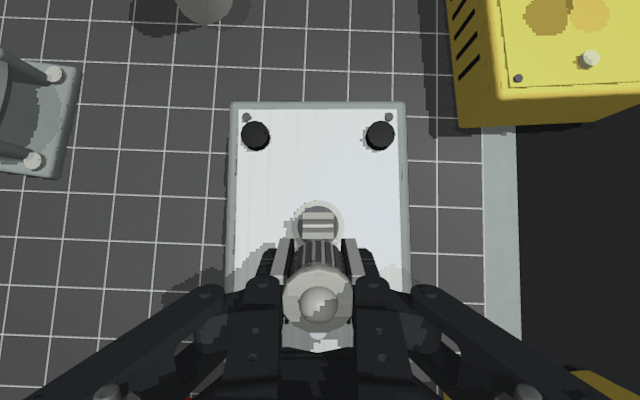

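Emit:
send_rows(
  series=[
    {"tx": 0.5,"ty": 0,"tz": 0.15,"wx": 0,"wy": -0.11,"wz": 0,"jaw": 1},
    {"tx": 0.6,"ty": 0,"tz": 0.05,"wx": 0,"wy": -0.13,"wz": 0,"jaw": 1},
    {"tx": 0.6,"ty": 0,"tz": 0.05,"wx": 0,"wy": -0.13,"wz": 0,"jaw": 1},
  ],
)

```text
t: 5.08
tool_pos: [0.5149, -0.2976, 0.1235]
tool_rot: [3.14, 0.051, 0.036]
contact_force: [3.5, 1.4, -6.8]
opening: 0.0226
```

```bash
cat > tog.py <<'E'
from h import *
from station import ctrl
say(ctrl);o,p,R=st(ctrl);pv=np.array([.517,-.298,.08]);d=p-pv
z=R.as_matrix()[:,2];print("r %.4f theta_pos %.3f tilt %.3f"%(np.hypot(d[0],d[2]),np.arctan2(d[0],d[2]),np.arctan2(-z[0],-z[2])),"F tool",R.inv().apply(o["contact_force"]).round(1), "torque tool",R.inv().apply(o["wrist_torque"]).round(2))
E
python3 tog.py
```

```text
t 5.08 p [ 0.5149 -0.2976  0.1235] z [ 0.023 -0.001 -1.   ] y [ 0.033 -0.999  0.001] F [ 3.5  1.4 -6.8] op 0.0226 q [-0.66  0.07  1.8   0.01  1.25  0.88]
r 0.0436 theta_pos -0.048 tilt -0.023 F tool [ 3.4 -1.3  6.9] torque tool [ 0.26  0.57 -0.08]
```

Emit:
send_rows(
  series=[
    {"tx": 0.6,"ty": 0,"tz": -0.05,"wx": 0,"wy": -0.13,"wz": 0,"jaw": 1},
    {"tx": 0.6,"ty": 0,"tz": 0.03,"wx": 0,"wy": -0.13,"wz": 0,"jaw": 1},
    {"tx": 0.6,"ty": 0,"tz": 0.03,"wx": 0,"wy": -0.12,"wz": 0,"jaw": 1},
  ],
)

```text
t: 5.45
tool_pos: [0.5319, -0.2969, 0.1207]
tool_rot: [3.079, 0.049, -0.579]
contact_force: [-1.7, -1.8, -5.8]
opening: 0.0228
```

```bash
python3 tog.py
```

```text
t 5.45 p [ 0.5319 -0.2969  0.1207] z [-0.363 -0.014 -0.932] y [ 0.032 -0.999  0.002] F [-1.7 -1.8 -5.8] op 0.0228 q [-0.54  0.32  1.55 -0.2   1.59  1.02]
r 0.0434 theta_pos 0.351 tilt 0.371 F tool [0.5 1.8 6. ] torque tool [-0.34  0.3  -0.07]
```

Emit:
send_rows(
  series=[
    {"tx": 0.25,"ty": 0,"tz": 0,"wx": 0,"wy": -0.04,"wz": 0,"jaw": 1},
    {"tx": 0.15,"ty": 0,"tz": 0,"wx": 0,"wy": -0.01,"wz": 0,"jaw": 1},
  ],
)

```text
t: 5.7
tool_pos: [0.5327, -0.2969, 0.1165]
tool_rot: [3.06, 0.05, -0.678]
contact_force: [-8.8, -2.0, -2.4]
opening: 0.023
```

```bash
python3 tog.py
```

```text
t 5.70 p [ 0.5327 -0.2969  0.1165] z [-0.422 -0.014 -0.906] y [ 0.033 -0.999  0.001] F [-8.8 -2.  -2.4] op 0.023 q [-0.53  0.37  1.51 -0.23  1.64  1.04]
r 0.0397 theta_pos 0.407 tilt 0.436 F tool [-7.1  1.7  5.9] torque tool [-0.3  -0.33 -0.09]
```

Emit:
send_rows(
  series=[
    {"tx": 0.05,"ty": 0,"tz": 0.3,"wx": 0,"wy": 0.015,"wz": 0,"jaw": 1},
    {"tx": 0,"ty": 0,"tz": 0.3,"wx": 0,"wy": 0.01,"wz": 0,"jaw": 1},
    {"tx": 0,"ty": 0,"tz": 0.2,"wx": 0,"wy": 0,"wz": 0,"jaw": 1},
  ],
)

```text
t: 6.08
tool_pos: [0.5307, -0.2971, 0.1133]
tool_rot: [3.07, 0.048, -0.635]
contact_force: [0.9, 1.3, 1.9]
opening: 0.0227
```

```bash
python3 tog.py;python3 - <<'E'
from h import *
from station import ctrl
shot(ctrl,"wrist","w7")
E
```

```text
t 6.08 p [ 0.5307 -0.2971  0.1133] z [-0.396 -0.013 -0.918] y [ 0.032 -0.999  0.   ] F [0.9 1.3 1.9] op 0.0227 q [-0.54  0.35  1.53 -0.22  1.61  1.03]
r 0.0361 theta_pos 0.391 tilt 0.408 F tool [ 0.1 -1.3 -2.1] torque tool [ 0.23  0.07 -0.08]
```

View pics/w7.png

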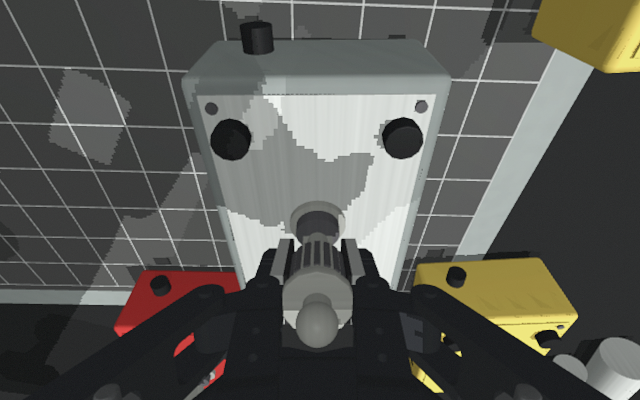

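Emit:
send_rows(
  series=[
    {"tx": 0,"ty": 0,"tz": 0.1,"wx": 0,"wy": 0,"wz": 0,"jaw": 1},
    {"tx": 0,"ty": 0,"tz": 0,"wx": 0,"wy": 0,"wz": 0,"jaw": 0.3},
    {"tx": 0,"ty": 0,"tz": 0,"wx": 0,"wy": 0,"wz": 0,"jaw": 0.2},
    {"tx": 0,"ty": 0,"tz": -1.5,"wx": 0,"wy": 0,"wz": 0,"jaw": 0.1},
    {"tx": 0,"ty": 0,"tz": -5,"wx": 0,"wy": 0,"wz": 0,"jaw": 0},
  ],
)

```text
t: 6.75
tool_pos: [0.5532, -0.2952, 0.1687]
tool_rot: [3.071, 0.048, -0.649]
contact_force: [0.4, -0.6, -0.5]
opening: 0.0854
```

```bash
python3 tog.py
```

```text
t 6.75 p [ 0.5532 -0.2952  0.1687] z [-0.405 -0.008 -0.914] y [ 0.03  -1.    -0.004] F [ 0.4 -0.6 -0.5] op 0.0854 q [-0.52  0.35  1.44 -0.21  1.71  1.03]
r 0.0958 theta_pos 0.388 tilt 0.417 F tool [0.5 0.6 0.3] torque tool [-0.03  0.19 -0.02]
```

Emit:
send_rows(
  series=[
    {"tx": 0,"ty": 0,"tz": -5,"wx": 0,"wy": 0.1,"wz": 0,"jaw": 0},
    {"tx": 0,"ty": 0,"tz": -3,"wx": 0,"wy": 0.15,"wz": 0,"jaw": 0},
  ],
)

```text
t: 7.0
tool_pos: [0.5866, -0.2947, 0.2472]
tool_rot: [-3.131, -0.051, 0.248]
contact_force: [-0.8, -0.6, -0.0]
opening: 0.0853
```

```bash
python3 - <<'E'
from h import *
from station import ctrl
_,I,im=shot(ctrl,"wrist","w8");pv=np.array([.518,-.298,.08]);hx=np.array([1,.04,0])
L=hx*np.sin(.4)+np.array([0,0,np.cos(.4)])
for d in(.034,.064,.083):print(d,proj(I,pv+d*L))
say(ctrl)
R=frame(-.325,-1); 
for k in range(-3,3):
  y=-.325+k*np.pi/3
  for s in(1,):delta(ctrl,[.482,.32,.28],frame(y,s))
E
```

```text
0.034 [318.15059907 219.99337475]
0.064 [318.06916274 224.55315482]
0.083 [318.00728521 228.01779936]
t 7.05 p [ 0.587  -0.296   0.2535] z [-0.147 -0.006 -0.989] y [ 0.031 -1.     0.002] F [ 2.8 -2.4  3.6] op 0.0856 q [-0.55  0.2   1.43 -0.08  1.63  0.99]
t 7.05 shift cm [ -8.9  -61.89  -1.47] turn [0.028 0.146 0.355] rows>= 11
t 7.05 shift cm [ -8.9  -61.89  -1.47] turn [-0.049  0.143 -0.69 ] rows>= 11
t 7.05 shift cm [ -8.9  -61.89  -1.47] turn [-0.127  0.11  -1.735] rows>= 11
t 7.05 shift cm [ -8.9  -61.89  -1.47] turn [-0.206  0.04  -2.779] rows>= 16
t 7.05 shift cm [ -8.9  -61.89  -1.47] turn [0.182 0.063 2.445] rows>= 14
t 7.05 shift cm [ -8.9  -61.89  -1.47] turn [0.105 0.122 1.4  ] rows>= 11
```

View pics/w8.png

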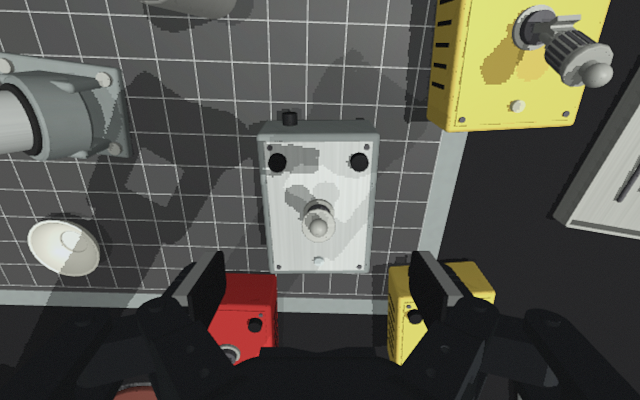

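Wrist picture: the lever tip is at (318,228), which matches the OFF prediction, and the collar sits down. Now over to the stand.

```bash
python3 - <<'E'
from h import *
from station import ctrl
say(ctrl);plan(ctrl,[.475,.31,.27],frame(-.325-np.pi/2,1),11)
E
```

```text
t 7.05 p [ 0.587  -0.296   0.2535] z [-0.147 -0.006 -0.989] y [ 0.031 -1.     0.002] F [ 2.8 -2.4  3.6] op 0.0856 q [-0.55  0.2   1.43 -0.08  1.63  0.99]
t 7.05 n 11 step mm 56.0 rot 0.111 turn/row [-0.008  0.012 -0.11 ]
0 tx -0.86 ty -5.54 tz -0.03
1 tx -0.25 ty -5.60 tz -0.09
2 tx 0.37 ty -5.59 tz -0.13
3 tx 0.99 ty -5.51 tz -0.17
4 tx 1.59 ty -5.37 tz -0.19
5 tx 2.17 ty -5.16 tz -0.21
6 tx 2.73 ty -4.89 tz -0.23
7 tx 3.25 ty -4.56 tz -0.23
8 tx 3.74 ty -4.17 tz -0.22
9 tx 4.18 ty -3.73 tz -0.21
10 tx 4.56 ty -3.25 tz -0.18
```

Emit:
send_rows(
  series=[
    {"tx": -0.9,"ty": -5.5,"tz": -0.2,"wx": -0.008,"wy": 0.012,"wz": -0.11,"jaw": 0},
    {"tx": -0.3,"ty": -5.6,"tz": -0.2,"wx": -0.008,"wy": 0.012,"wz": -0.11,"jaw": 0},
    {"tx": 0.4,"ty": -5.6,"tz": -0.2,"wx": -0.008,"wy": 0.012,"wz": -0.11,"jaw": 0},
    {"tx": 1.0,"ty": -5.5,"tz": -0.2,"wx": -0.008,"wy": 0.012,"wz": -0.11,"jaw": 0},
    {"tx": 1.6,"ty": -5.4,"tz": -0.2,"wx": -0.008,"wy": 0.012,"wz": -0.11,"jaw": 0},
  ],
)

```text
t: 7.68
tool_pos: [0.5351, -0.018, 0.2712]
tool_rot: [2.994, 0.914, -0.121]
contact_force: [0.6, -0.2, 0.2]
opening: 0.0851
```

Emit:
send_rows(
  series=[
    {"tx": 2.2,"ty": -5.2,"tz": -0.2,"wx": -0.008,"wy": 0.012,"wz": -0.11,"jaw": 0},
    {"tx": 2.7,"ty": -4.9,"tz": -0.2,"wx": -0.008,"wy": 0.012,"wz": -0.11,"jaw": 0},
    {"tx": 3.2,"ty": -4.6,"tz": -0.2,"wx": -0.008,"wy": 0.012,"wz": -0.11,"jaw": 0},
  ],
)

```text
t: 8.05
tool_pos: [0.5001, 0.1522, 0.2771]
tool_rot: [2.796, 1.409, -0.053]
contact_force: [1.1, 0.4, 1.0]
opening: 0.0853
```

```bash
python3 - <<'E'
from h import *
from station import ctrl
say(ctrl);plan(ctrl,[.475,.31,.25],frame(-.325-np.pi/2,1),4)
shot(ctrl,"wrist","w9")
E
```

```text
t 8.05 p [0.5001 0.1522 0.2771] z [-0.025 -0.024 -0.999] y [ 0.804 -0.595 -0.006] F [1.1 0.4 1. ] op 0.0853 q [ 0.16 -0.19  1.79 -0.02  1.57  0.8 ]
t 8.05 n 4 step mm 40.5 rot 0.078 turn/row [-0.003  0.008 -0.078]
0 tx 2.82 ty -2.85 tz 0.60
1 tx 3.03 ty -2.62 tz 0.62
2 tx 3.22 ty -2.38 tz 0.63
3 tx 3.39 ty -2.12 tz 0.66
```

View pics/w9.png

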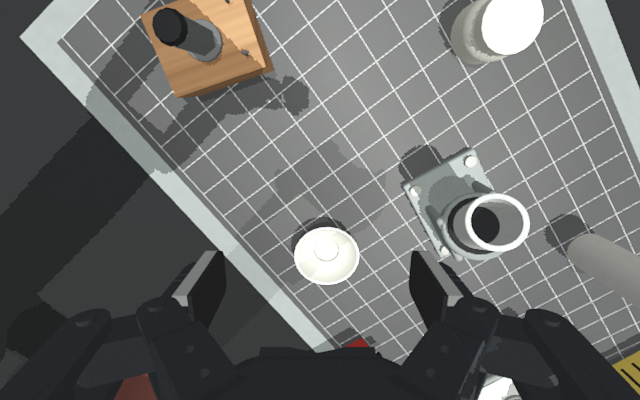

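Wrist picture: rim ellipse centre at about (497,222), stand at (205,45), dish at (327,255). I'll crop the rim to measure it.

```bash
python3 - <<'E'
from h import *
I,im=load("w9")
cv2.imwrite("pics/w9c.png",cv2.resize(im[180:270,440:550],None,fx=6,fy=6,interpolation=cv2.INTER_CUBIC))
E
```

```text
(no output)
```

View pics/w9c.png

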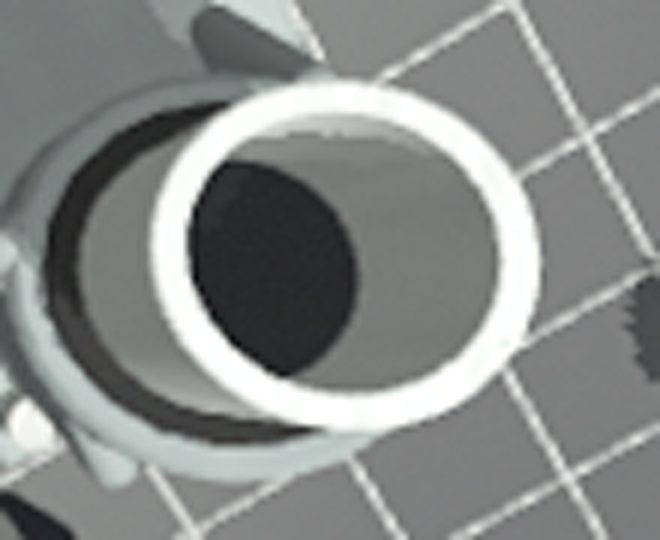

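Emit:
send_rows(
  series=[
    {"tx": 2.8,"ty": -2.8,"tz": 0.5,"wx": -0.003,"wy": 0.008,"wz": -0.078,"jaw": 0},
    {"tx": 3.0,"ty": -2.6,"tz": 0.5,"wx": -0.003,"wy": 0.008,"wz": -0.078,"jaw": 0},
    {"tx": 3.2,"ty": -2.4,"tz": 0.5,"wx": -0.003,"wy": 0.008,"wz": -0.078,"jaw": 0},
    {"tx": 3.4,"ty": -2.1,"tz": 0.5,"wx": 0,"wy": 0.008,"wz": -0.078,"jaw": 0},
  ],
)

```text
t: 8.6
tool_pos: [0.4713, 0.3192, 0.2595]
tool_rot: [-2.533, -1.855, -0.004]
contact_force: [0.2, 0.4, 0.7]
opening: 0.0853
```

```bash
python3 - <<'E'
from h import *
from station import ctrl
say(ctrl)
shot(ctrl,"wrist","w10");say(ctrl)
E
```

```text
t 8.60 p [0.4713 0.3192 0.2595] z [ 0.001  0.004 -1.   ] y [ 0.953 -0.302 -0.   ] F [0.2 0.4 0.7] op 0.0853 q [ 0.46 -0.09  1.73  0.    1.5   0.77]
t 8.65 p [0.4699 0.3227 0.2586] z [-0.001  0.007 -1.   ] y [ 0.955 -0.297 -0.003] F [-2.2  0.8 -1.4] op 0.0854 q [ 0.47 -0.09  1.73  0.01  1.5   0.77]
```

View pics/w10.png

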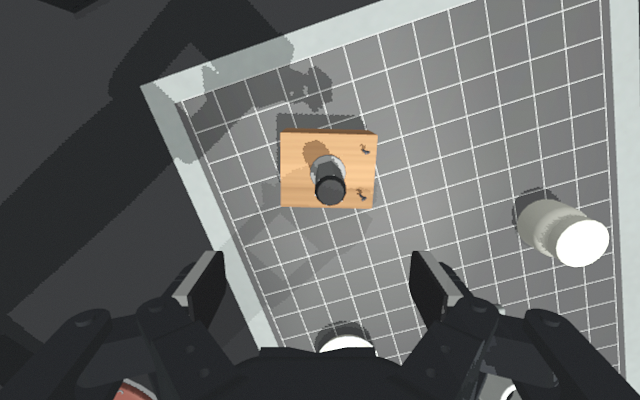

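```bash
python3 - <<'E'
from h import *
I,im=load("w10")
hsv=cv2.cvtColor(im,cv2.COLOR_BGR2HSV)
m=((hsv[...,0]<25)&(hsv[...,1]>70)&(hsv[...,2]>150)).astype(np.uint8)*255
M=np.zeros_like(m);M[120:220,265:390]=m[120:220,265:390]
c=max(cv2.findContours(M,cv2.RETR_EXTERNAL,cv2.CHAIN_APPROX_NONE)[0],key=cv2.contourArea)
h=cv2.convexHull(c)[:,0].astype(float)
P=np.array([onz(I,p,.064)[:2]*1000 for p in h],np.float32);r=cv2.minAreaRect(P);print(r)
# dark cap
g=cv2.cvtColor(im,cv2.COLOR_BGR2GRAY)
d=((g<45)*255).astype(np.uint8);D=np.zeros_like(d);D[160:212,305:352]=d[160:212,305:352]
print("cap?",[ (cv2.contourArea(c),cv2.minEnclosingCircle(c)) for c in cv2.findContours(D,cv2.RETR_EXTERNAL,2)[0] if cv2.contourArea(c)>50])
print(onz(I,(330,190),.144))
cv2.imwrite("pics/w10c.png",cv2.resize(im[120:220,270:390],None,fx=6,fy=6,interpolation=cv2.INTER_CUBIC))
# rim
J,jm=load("w9")
g=cv2.cvtColor(jm,cv2.COLOR_BGR2GRAY)[180:270,440:550]
w=((g>200)*255).astype(np.uint8)
cs,hi=cv2.findContours(w,cv2.RETR_CCOMP,cv2.CHAIN_APPROX_NONE)
k=np.argsort([-cv2.contourArea(c) for c in cs])[:2]
from scipy.optimize import least_squares
for i in k:
    c=cs[i];print(cv2.contourArea(c),cv2.fitEllipse(c))
outer=cs[k[0]][:,0]+[440,180]
rays=[ray(J,*p) for p in outer.astype(float)]
def res(x):
    ph=x[3];C=x[:3];z=np.array([np.sin(np.pi/6)*np.cos(ph),np.sin(np.pi/6)*np.sin(ph),np.cos(np.pi/6)])
    return [np.linalg.norm(c+d*((C-c)@z)/(d@z)-C)-.027 for c,d in rays]
for ph in(1.2,1.6,2.):
    s=least_squares(res,[.61,.021,.137,ph]);print(s.x.round(4),np.abs(s.fun).max().round(4))
E
```

```text
((481.89410400390625, 318.1790466308594), (80.91890716552734, 100.79164123535156), 70.90507507324219)
cap? [(72.0, ((329.5, 188.5), 15.182326316833496))]
[0.48215833 0.31986777 0.144     ]
2876.5 ((57.405303955078125, 42.35359191894531), (56.89550018310547, 65.05915832519531), 107.13314056396484)
2002.0 ((56.83185577392578, 42.07139205932617), (47.364967346191406, 53.89336395263672), 99.8462142944336)
[0.6104 0.0208 0.1355 1.411 ] 0.004
[0.6104 0.0208 0.1355 1.411 ] 0.004
[0.6104 0.0208 0.1355 1.411 ] 0.004
```

View pics/w10c.png

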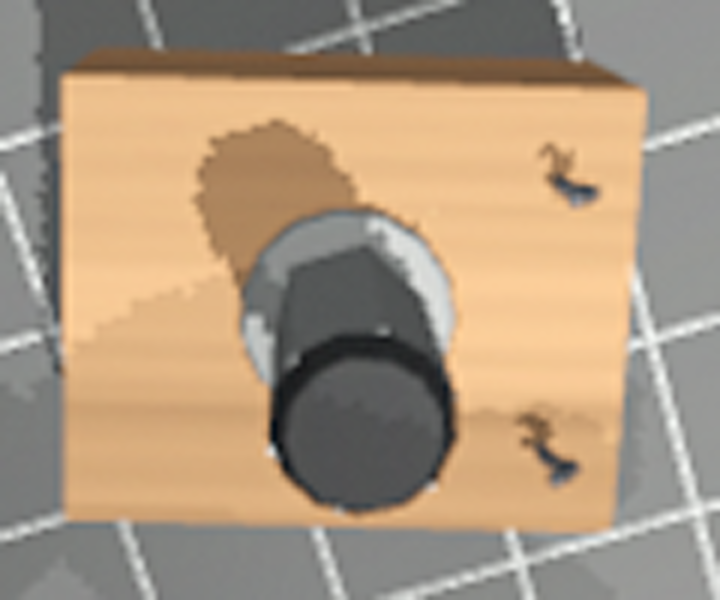

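```bash
python3 - <<'E'
from h import *
from station import ctrl
say(ctrl);plan(ctrl,[.482,.3195,.165],frame(-.333-np.pi/2,1),3)
E
```

```text
t 8.65 p [0.4699 0.3227 0.2586] z [-0.001  0.007 -1.   ] y [ 0.955 -0.297 -0.003] F [-2.2  0.8 -1.4] op 0.0854 q [ 0.47 -0.09  1.73  0.01  1.5   0.77]
t 8.65 n 3 step mm 31.5 rot 0.011 turn/row [-0.001 -0.002  0.01 ]
0 tx -0.00 ty 0.43 tz 3.12
1 tx 0.01 ty 0.42 tz 3.12
2 tx 0.02 ty 0.42 tz 3.12
```

Emit:
send_rows(
  series=[
    {"tx": 0,"ty": 0.4,"tz": 3.1,"wx": 0,"wy": 0,"wz": 0.01,"jaw": 0.15},
    {"tx": 0,"ty": 0.4,"tz": 3.1,"wx": 0,"wy": 0,"wz": 0.01,"jaw": 0.2},
    {"tx": 0,"ty": 0.4,"tz": 2.6,"wx": 0,"wy": 0,"wz": 0.01,"jaw": 0.25},
    {"tx": 0,"ty": 0,"tz": 0,"wx": 0,"wy": 0,"wz": 0,"jaw": 0.3},
  ],
)

```text
t: 9.15
tool_pos: [0.4824, 0.3207, 0.1712]
tool_rot: [-2.553, -1.824, -0.005]
contact_force: [-0.6, -0.4, 0.8]
opening: 0.0598
```

```bash
python3 - <<'E'
from h import *
from station import ctrl
say(ctrl);_,I,im=shot(ctrl,"wrist","w11")
print(proj(I,[.482,.3195,.144]),proj(I,[.482,.3195,.07]))
plan(ctrl,[.482,.3195,.096],frame(-.333-np.pi/2,1),3)
E
```

```text
t 9.15 p [0.4824 0.3207 0.1712] z [ 0.     0.005 -1.   ] y [ 0.946 -0.324 -0.001] F [-0.6 -0.4  0.8] op 0.0598 q [ 0.46 -0.    1.79  0.    1.35  0.79]
[317.99175536 241.82547014] [317.85234048 201.47432908]
t 9.20 n 3 step mm 25.7 rot 0.003 turn/row [ 0.    -0.002  0.001]
0 tx -0.09 ty -0.02 tz 2.57
1 tx -0.08 ty -0.02 tz 2.57
2 tx -0.07 ty -0.02 tz 2.57
```

View pics/w11.png

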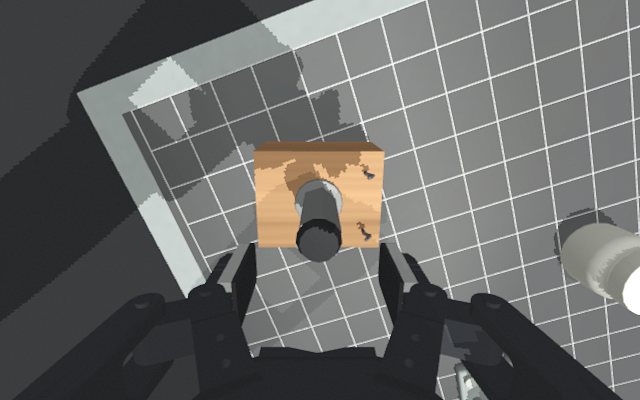

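Wrist picture: the cap is at (320,240), predicted (318,242), centred between the pads. Descending.

Emit:
send_rows(
  series=[
    {"tx": -0.1,"ty": 0,"tz": 2.6,"wx": 0,"wy": 0,"wz": 0,"jaw": 0.3},
    {"tx": -0.05,"ty": 0,"tz": 2.6,"wx": 0,"wy": 0,"wz": 0,"jaw": 0.3},
    {"tx": -0.05,"ty": 0,"tz": 1.6,"wx": 0,"wy": 0,"wz": 0,"jaw": 0.3},
    {"tx": 0,"ty": 0,"tz": 0.5,"wx": 0,"wy": 0,"wz": 0,"jaw": 0.3},
  ],
)

```text
t: 9.7
tool_pos: [0.4881, 0.3219, 0.1076]
tool_rot: [-2.556, -1.825, -0.031]
contact_force: [-0.4, -0.6, -0.1]
opening: 0.0598
```

```bash
python3 - <<'E'
from h import *
from station import ctrl
say(ctrl);plan(ctrl,[.482,.3195,.096],frame(-.333-np.pi/2,1),1)
E
```

```text
t 9.70 p [0.4881 0.3219 0.1076] z [ 0.015  0.012 -1.   ] y [ 0.946 -0.325  0.011] F [-0.4 -0.6 -0.1] op 0.0598 q [0.45 0.07 1.83 0.   1.22 0.78]
t 9.70 n 1 step mm 13.3 rot 0.020 turn/row [ 0.011 -0.016  0.002]
0 tx -0.44 ty -0.52 tz 1.15
```

Emit:
send_rows(
  series=[
    {"tx": -0.3,"ty": -0.4,"tz": 0.6,"wx": 0.008,"wy": -0.01,"wz": 0,"jaw": 0.3},
    {"tx": -0.2,"ty": -0.3,"tz": 0.4,"wx": 0.004,"wy": -0.006,"wz": 0,"jaw": 0.3},
  ],
)

```text
t: 9.95
tool_pos: [0.4808, 0.3199, 0.0991]
tool_rot: [-2.556, -1.825, -0.002]
contact_force: [-0.1, 0.9, 0.3]
opening: 0.0601
```

```bash
python3 - <<'E'
from h import *
from station import ctrl
say(ctrl);plan(ctrl,[.482,.3195,.096],frame(-.333-np.pi/2,1),1)
E
```

```text
t 9.95 p [0.4808 0.3199 0.0991] z [ 0.001  0.001 -1.   ] y [ 0.946 -0.325  0.   ] F [-0.1  0.9  0.3] op 0.0601 q [0.46 0.07 1.84 0.   1.23 0.79]
t 9.95 n 1 step mm 3.4 rot 0.003 turn/row [ 0.    -0.001  0.002]
0 tx -0.00 ty 0.13 tz 0.31
```

Emit:
send_rows(
  series=[
    {"tx": 0,"ty": 0.1,"tz": 0.3,"wx": 0,"wy": 0,"wz": 0,"jaw": 0.35},
    {"tx": 0,"ty": 0,"tz": 0,"wx": 0,"wy": 0,"wz": 0,"jaw": 1},
    {"tx": 0,"ty": 0,"tz": 0,"wx": 0,"wy": 0,"wz": 0,"jaw": 1},
    {"tx": 0,"ty": 0,"tz": 0,"wx": 0,"wy": 0,"wz": 0,"jaw": 1},
    {"tx": 0,"ty": 0,"tz": 0,"wx": 0,"wy": 0,"wz": 0,"jaw": 1},
  ],
  squeeze=90,
)

```text
t: 10.58
tool_pos: [0.4822, 0.3199, 0.097]
tool_rot: [-2.556, -1.826, -0.004]
contact_force: [0.5, -0.3, 0.1]
opening: 0.024
```

```bash
python3 - <<'E'
from h import *
from station import ctrl
say(ctrl);o=ctrl.get_obs();print(o["wrist_torque"]);shot(ctrl,"wrist","w12")
E
```

```text
t 10.57 p [0.4822 0.3199 0.097 ] z [ 0.002  0.002 -1.   ] y [ 0.946 -0.324  0.001] F [ 0.5 -0.3  0.1] op 0.024 q [0.46 0.08 1.84 0.   1.22 0.79]
[ 0.03779626 -0.02294708  0.00717388]
```

View pics/w12.png

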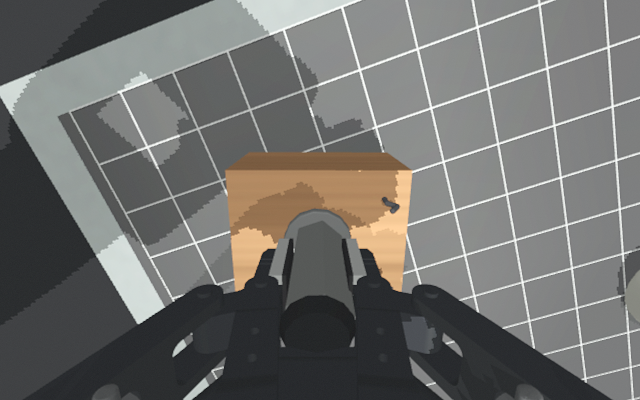

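Emit:
send_rows(
  series=[
    {"tx": 0,"ty": 0,"tz": -1.5,"wx": 0,"wy": 0,"wz": 0,"jaw": 1},
    {"tx": 0,"ty": 0,"tz": -2.5,"wx": 0,"wy": 0,"wz": 0,"jaw": 1},
    {"tx": 0,"ty": 0,"tz": -3.0,"wx": 0,"wy": 0,"wz": 0,"jaw": 1},
    {"tx": 0,"ty": 0,"tz": -4,"wx": 0,"wy": 0,"wz": 0,"jaw": 1},
    {"tx": 0,"ty": 0,"tz": -4,"wx": 0,"wy": 0,"wz": 0,"jaw": 1},
  ],
)

```text
t: 11.25
tool_pos: [0.4795, 0.3185, 0.2494]
tool_rot: [-2.555, -1.825, 0.009]
contact_force: [-1.1, -0.3, -0.3]
opening: 0.0239
```

```bash
python3 - <<'E'
from h import *
from station import ctrl
say(ctrl);print(ctrl.get_obs()["wrist_torque"])
from scipy.optimize import least_squares
def rimfit(name,x0,y0,x1,y1,th,rad,idx):
    J,jm=load(name);g=cv2.cvtColor(jm,cv2.COLOR_BGR2GRAY)[y0:y1,x0:x1]
    s=6;G=cv2.resize(g,None,fx=s,fy=s,interpolation=cv2.INTER_CUBIC)
    w=((G>th)*255).astype(np.uint8)
    cs,hi=cv2.findContours(w,cv2.RETR_CCOMP,cv2.CHAIN_APPROX_NONE)
    k=np.argsort([-cv2.contourArea(c) for c in cs])[:2]
    out=[]
    for i,r in zip(k,(.027,.022)):
        pts=(cs[i][:,0]+.5)/s-.5+[x0,y0]
        rays=[ray(J,*p) for p in pts[::4]]
        def res(x,C3=.137):
            ph=x[2];C=np.array([x[0],x[1],C3]);z=np.array([.5*np.cos(ph),.5*np.sin(ph),np.cos(np.pi/6)])
            return np.array([np.linalg.norm(c+d*((C-c)@z)/(d@z)-C)-r for c,d in rays])*1000
        f=least_squares(res,[.61,.021,1.5],loss="soft_l1",f_scale=.3)
        e=res(f.x);print(name,r,f.x.round(4),"med|e| %.2f p90 %.2f"%(np.median(abs(e)),np.percentile(abs(e),90)))
for th in(190,215):rimfit("w9",440,180,550,270,th,0,0)
E
```

```text
t 11.25 p [0.4795 0.3185 0.2494] z [-0.006 -0.002 -1.   ] y [ 0.946 -0.324 -0.005] F [-1.1 -0.3 -0.3] op 0.0239 q [ 0.46 -0.06  1.72  0.    1.49  0.79]
[-0.02646998 -0.01399693 -0.01621585]
w9 0.027 [0.6068 0.0203 1.7931] med|e| 3.37 p90 15.91
w9 0.022 [0.6099 0.0223 1.4282] med|e| 0.15 p90 0.84
w9 0.027 [0.61   0.0221 1.373 ] med|e| 0.09 p90 0.31
w9 0.022 [0.6098 0.0224 1.5391] med|e| 0.08 p90 0.25
```

```bash
python3 - <<'E'
from h import *
T,_=load("top0")
f=lambda u,v:(255+u/5-.5,140+v/5-.5)
A,B,C=[onz(T,f(*p),.012)[:2] for p in((338,120),(328,290),(105,272))]
print(A,B,C,np.linalg.norm(A-B),np.linalg.norm(B-C),"az",np.arctan2(*(C-B)[::-1]),np.arctan2(*(B-A)[::-1])-np.pi/2)
b=[onz(T,f(*p),.014)[:2] for p in((318,133),(304,268),(128,258))]
print("bolts az",np.arctan2(*(b[2]-b[1])[::-1]),np.arctan2(*(b[1]-b[0])[::-1])-np.pi/2)
I,im=load("w9");cv2.imwrite("pics/w9d.png",cv2.resize(im[140:275,395:545],None,fx=5,fy=4.4,interpolation=cv2.INTER_CUBIC))
E
```

```text
[ 0.64762025 -0.07912374] [ 0.5511044  -0.07091913] [0.56489448 0.05380069] 0.09686395480785885 0.12547988365158608 az 1.4606750892819707 1.4859923120079794
bolts az 1.484310716877918 1.443290191577085
```

View pics/w9d.png

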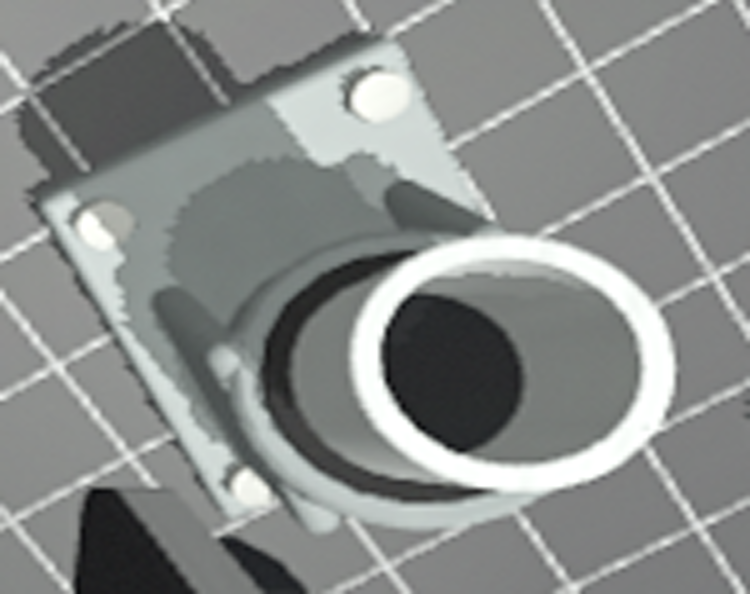

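```bash
cat > tube.py <<'E'
from h import *
from station import ctrl
az=1.47;C=np.array([.610,.0222,.137]);h=np.array([np.cos(az),np.sin(az),0]);Z=np.array([0,0,1.])
rz=.5*h+np.sqrt(.75)*Z; rx=-np.sqrt(.75)*h+.5*Z; ry=np.cross(rz,rx)
RT=Ro.from_matrix(np.c_[-rx,ry,-rz]); B=.075
def where():
    o,p,R=st(ctrl); b=p+B*R.as_matrix()[:,2]; d=RT.inv().apply(b-C)*1000
    w=(R.inv()*RT).as_rotvec(); F=RT.inv().apply(o["contact_force"])
    print("t %.2f blade in rim(tool-axes) mm"%o["t"],d.round(1),"r %.1f ang %.0f"%(np.hypot(d[0],d[1]),np.degrees(np.arctan2(d[1],d[0]))),"rot err",w.round(3),"F",F.round(1),"op %.4f"%o["opening"],"tq",RT.inv().apply(o["wrist_torque"]).round(2))
    return d,w
def to(x,y,up,n=1):
    """rows to bring blade_mid to rim coords (mm, tool axes; up=out of mouth)"""
    b=C+RT.apply(np.array([x,y,-up])/1000); plan(ctrl,b-B*RT.as_matrix()[:,2],RT,n)
E
python3 - <<'E'
from tube import *
say(ctrl);where();to(0,0,60,5)
E
```

```text
t 11.25 p [0.4795 0.3185 0.2494] z [-0.006 -0.002 -1.   ] y [ 0.946 -0.324 -0.005] F [-1.1 -0.3 -0.3] op 0.0239 q [ 0.46 -0.06  1.72  0.    1.49  0.79]
t 11.25 blade in rim(tool-axes) mm [ 225.  -160.1 -173.2] r 276.1 ang -35 rot err [-0.065 -0.518 -0.223] F [-0.2 -1.   0.4] op 0.0239 tq [-0.01 -0.02  0.02]
t 11.25 n 5 step mm 53.4 rot 0.114 turn/row [-0.013 -0.104 -0.045]
0 tx -3.44 ty 4.08 tz -0.10
1 tx -3.61 ty 3.92 tz 0.32
2 tx -3.73 ty 3.75 tz 0.75
3 tx -3.79 ty 3.57 tz 1.19
4 tx -3.80 ty 3.39 tz 1.63
```

Emit:
send_rows(
  series=[
    {"tx": -3.4,"ty": 4.1,"tz": -0.4,"wx": -0.013,"wy": -0.104,"wz": -0.045,"jaw": 1},
    {"tx": -3.6,"ty": 3.9,"tz": 0.2,"wx": -0.013,"wy": -0.104,"wz": -0.045,"jaw": 1},
    {"tx": -3.7,"ty": 3.7,"tz": 0.7,"wx": -0.013,"wy": -0.104,"wz": -0.045,"jaw": 1},
    {"tx": -3.8,"ty": 3.6,"tz": 1.0,"wx": -0.013,"wy": -0.104,"wz": -0.045,"jaw": 1},
    {"tx": -3.4,"ty": 3.0,"tz": 1.0,"wx": -0.013,"wy": -0.104,"wz": -0.045,"jaw": 1},
  ],
)

```text
t: 11.88
tool_pos: [0.62, 0.095, 0.2798]
tool_rot: [2.013, 1.836, -0.536]
contact_force: [0.6, 0.0, -1.5]
opening: 0.0238
```

```bash
python3 - <<'E'
from tube import *
say(ctrl);where();_,I,_=shot(ctrl,"wrist","w13");where();to(0,0,40,2)
for q in (0,90,180,270):print(q,proj(I,C+RT.apply([.022*np.cos(np.radians(q)),.022*np.sin(np.radians(q)),0])))
print(proj(I,C))
E
```

```text
t 11.88 p [0.62   0.095  0.2798] z [-0.035 -0.506 -0.862] y [ 0.996 -0.089  0.012] F [ 0.6  0.  -1.5] op 0.0238 q [ 0.24  0.16  1.5  -0.51  1.65  0.33]
t 11.88 blade in rim(tool-axes) mm [ -8.4   3.8 -85.4] r 9.3 ang 156 rot err [0.016 0.008 0.004] F [0.8 0.5 1.3] op 0.0238 tq [ 0.06  0.42 -0.04]
t 11.93 blade in rim(tool-axes) mm [-11.2   6.1 -83.7] r 12.8 ang 151 rot err [0.017 0.013 0.003] F [-1.6 -0.2  2.1] op 0.0238 tq [0.03 0.27 0.02]
t 11.93 n 2 step mm 22.6 rot 0.011 turn/row [0.008 0.007 0.002]
0 tx 0.54 ty -0.28 tz 2.17
1 tx 0.53 ty -0.26 tz 2.18
0 [312.2430571  148.28853547]
90 [335.41174858 171.48055061]
180 [312.26542821 193.65351393]
270 [289.04040757 171.45968297]
[312.25448878 171.47012958]
```

View pics/w13.png

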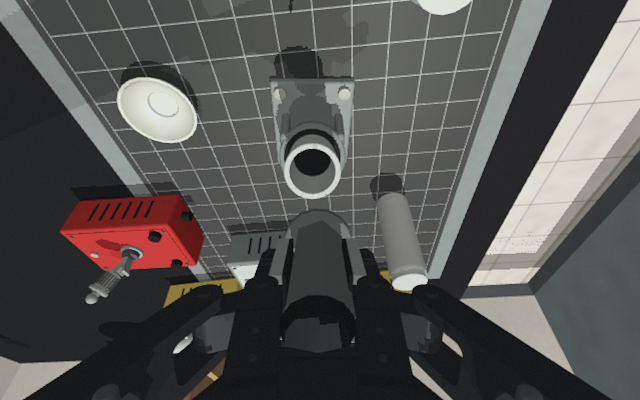

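```bash
python3 - <<'E'
from tube import *
from scipy.optimize import least_squares
J,jm=load("w13")
x0,y0,x1,y1=275,125,350,205
im=jm[y0:y1,x0:x1];cv2.imwrite("pics/w13c.png",cv2.resize(im,None,fx=7,fy=7,interpolation=cv2.INTER_CUBIC))
g=cv2.cvtColor(im,cv2.COLOR_BGR2GRAY);s=6;G=cv2.resize(g,None,fx=s,fy=s,interpolation=cv2.INTER_CUBIC)
for th in(185,200,215):
    cs,_=cv2.findContours(((G>th)*255).astype(np.uint8),cv2.RETR_CCOMP,cv2.CHAIN_APPROX_NONE)
    k=np.argsort([-cv2.contourArea(c) for c in cs])[:2]
    for i,r in zip(k,(.027,.022)):
        pts=(cs[i][:,0]+.5)/s-.5+[x0,y0];e=cv2.fitEllipse(cs[i])
        rays=[ray(J,*p) for p in pts[::4]]
        def res(x):
            c0=np.array([x[0],x[1],.137]);return np.array([np.linalg.norm(c+d*((c0-c)@rz)/(d@rz)-c0)-r for c,d in rays])*1000
        f=least_squares(res,[.61,.022],loss="soft_l1",f_scale=.3);q=res(f.x)
        print(th,r,cv2.contourArea(cs[i])/36,((np.array(e[0])+.5)/s-.5+[x0,y0]).round(1),np.array(e[1])/s,f.x.round(4),"med %.2f p90 %.2f"%(np.median(abs(q)),np.percentile(abs(q),90)))
E
```

```text
185 0.027 2394.8055555555557 [312.  170.8] [54.44040934 55.99677531] [0.6097 0.0218] med 0.46 p90 0.76
185 0.022 1702.625 [311.9 170.8] [46.11705017 47.01545207] [0.6098 0.0225] med 0.31 p90 0.48
200 0.027 581.4861111111111 [312.  170.9] [51.16663106 52.40993245] [0.6097 0.0212] med 1.49 p90 5.01
215 0.027 11.38888888888889 [315.1 195.9] [2.86216577 6.42335637] [0.598  0.0211] med 0.67 p90 1.57
215 0.022 8.527777777777779 [297.8 191.5] [3.27242152 7.01903343] [0.6024 0.0251] med 0.62 p90 1.69
```

View pics/w13c.png

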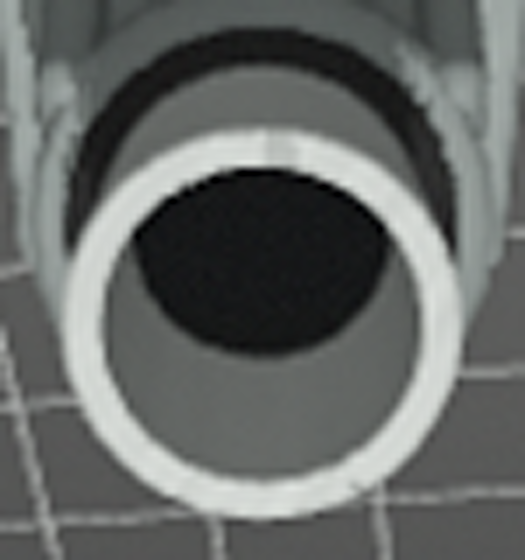

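Emit:
send_rows(
  series=[
    {"tx": 0.6,"ty": -0.3,"tz": 2.0,"wx": 0.008,"wy": 0.007,"wz": 0.002,"jaw": 1},
    {"tx": 0.5,"ty": -0.3,"tz": 2.0,"wx": 0.008,"wy": 0.006,"wz": 0,"jaw": 1},
  ],
)

```text
t: 12.18
tool_pos: [0.6157, 0.0817, 0.2394]
tool_rot: [2.035, 1.837, -0.538]
contact_force: [-0.7, -0.3, -1.4]
opening: 0.0241
```

```bash
sed -i 's/C=np.array(\[.610,.0222,.137\])/C=np.array([.6098,.0220,.137])/' tube.py; python3 - <<'E'
from tube import *
where();to(0,0,0,2)
E
```

```text
t 12.18 blade in rim(tool-axes) mm [  1.1  -0.  -43.7] r 1.1 ang -2 rot err [ 0.002 -0.004 -0.002] F [ 0.4 -0.7  1.4] op 0.0241 tq [0.02 0.36 0.04]
t 12.18 n 2 step mm 21.8 rot 0.002 turn/row [ 0.001 -0.002 -0.001]
0 tx -0.05 ty 0.00 tz 2.18
1 tx -0.04 ty 0.01 tz 2.18
```

Emit:
send_rows(
  series=[
    {"tx": -0.05,"ty": 0,"tz": 1.6,"wx": 0,"wy": -0.002,"wz": 0,"jaw": 1},
    {"tx": -0.05,"ty": 0,"tz": 1.6,"wx": 0,"wy": -0.002,"wz": 0,"jaw": 1},
    {"tx": 0,"ty": 0,"tz": 0.8,"wx": 0,"wy": 0,"wz": 0,"jaw": 1},
  ],
)

```text
t: 12.55
tool_pos: [0.6107, 0.0603, 0.1999]
tool_rot: [2.032, 1.838, -0.547]
contact_force: [-0.1, -0.3, -1.2]
opening: 0.0244
```

```bash
python3 - <<'E'
from tube import *
where();shot(ctrl,"wrist","w14");where();to(14,0,0,2)
E
```

```text
t 12.55 blade in rim(tool-axes) mm [ 1.6 -3.1  1.4] r 3.5 ang -63 rot err [-0.002  0.     0.001] F [ 0.3 -0.   1.2] op 0.0244 tq [0.01 0.37 0.01]
t 12.60 blade in rim(tool-axes) mm [ 1.6 -3.5  2.2] r 3.8 ang -65 rot err [-0.003  0.001  0.002] F [ 2.  -0.6  2.6] op 0.0239 tq [-0.03  0.37  0.04]
t 12.60 n 2 step mm 6.5 rot 0.002 turn/row [-0.002  0.     0.001]
0 tx 0.62 ty 0.16 tz -0.11
1 tx 0.62 ty 0.16 tz -0.11
```

View pics/w14.png

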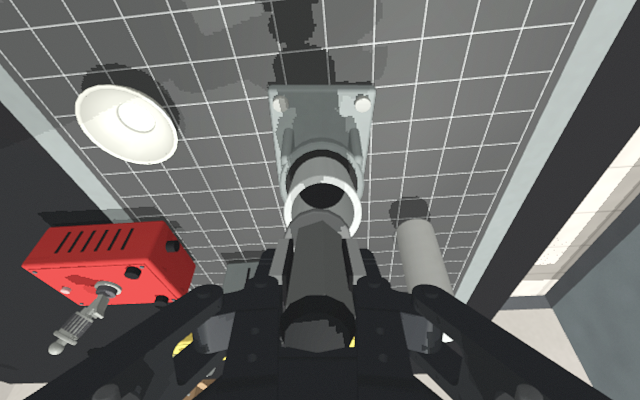

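Emit:
send_rows(
  series=[
    {"tx": 0.6,"ty": 0.16,"tz": -0.11,"wx": 0,"wy": 0,"wz": 0,"jaw": 1},
    {"tx": 0.6,"ty": 0.16,"tz": -0.1,"wx": 0,"wy": 0,"wz": 0,"jaw": 1},
  ],
)

```text
t: 12.85
tool_pos: [0.6154, 0.0716, 0.1958]
tool_rot: [2.033, 1.837, -0.546]
contact_force: [-0.2, 0.7, -1.8]
opening: 0.0238
```

```bash
python3 - <<'E'
from tube import *
where();to(17,0,0,1)
E
```

```text
t 12.85 blade in rim(tool-axes) mm [13.9  0.4 -0.9] r 13.9 ang 2 rot err [-0.002 -0.     0.   ] F [ 1.4 -0.3  1.2] op 0.0238 tq [ 0.05  0.32 -0.  ]
t 12.85 n 1 step mm 3.3 rot 0.002 turn/row [-0.002 -0.     0.   ]
0 tx 0.31 ty -0.06 tz 0.09
```

Emit:
send_rows(
  series=[
    {"tx": 0.25,"ty": -0.05,"tz": 0.08,"wx": -0.002,"wy": 0,"wz": 0,"jaw": 1},
    {"tx": 0.15,"ty": 0,"tz": 0,"wx": 0,"wy": 0,"wz": 0,"jaw": 1},
  ],
)

```text
t: 13.1
tool_pos: [0.616, 0.076, 0.1937]
tool_rot: [2.03, 1.838, -0.542]
contact_force: [-0.1, 0.4, -1.1]
opening: 0.024
```

```bash
python3 - <<'E'
from tube import *
where()
E
```

```text
t 13.10 blade in rim(tool-axes) mm [18.7  0.9 -1.3] r 18.8 ang 3 rot err [ 0.002 -0.001  0.001] F [ 0.9 -0.2  0.7] op 0.0240 tq [0.03 0.4  0.02]
```

Emit:
send_rows(
  series=[
    {"tx": 0.1,"ty": -0.05,"tz": 0.13,"wx": 0,"wy": 0,"wz": 0,"jaw": 1},
  ],
)

```text
t: 13.22
tool_pos: [0.6157, 0.0766, 0.1924]
tool_rot: [2.03, 1.838, -0.541]
contact_force: [0.4, 0.0, 0.0]
opening: 0.0238
```

```bash
python3 - <<'E'
from tube import *
where()
E
```

```text
t 13.22 blade in rim(tool-axes) mm [19.9  0.6 -0.4] r 19.9 ang 2 rot err [ 0.003 -0.001  0.001] F [ 0.   0.4 -0.1] op 0.0238 tq [0.01 0.37 0.01]
```

Emit:
send_rows(
  series=[
    {"tx": 0.1,"ty": -0.05,"tz": 0.05,"wx": -0.002,"wy": 0,"wz": 0,"jaw": 1},
  ],
)

```text
t: 13.35
tool_pos: [0.6153, 0.0772, 0.1915]
tool_rot: [2.029, 1.837, -0.539]
contact_force: [0.5, -0.5, -1.6]
opening: 0.0241
```

```bash
python3 - <<'E'
from tube import *
where()
E
```

```text
t 13.35 blade in rim(tool-axes) mm [20.8  0.3  0.1] r 20.8 ang 1 rot err [ 0.005 -0.001  0.   ] F [0.4 0.6 1.6] op 0.0241 tq [-0.04  0.21 -0.04]
```

Emit:
send_rows(
  series=[
    {"tx": 0.1,"ty": -0.03,"tz": 0,"wx": 0.003,"wy": 0,"wz": 0,"jaw": 1},
  ],
)

```text
t: 13.48
tool_pos: [0.615, 0.0778, 0.1911]
tool_rot: [2.03, 1.837, -0.543]
contact_force: [0.9, -0.7, -0.7]
opening: 0.0237
```

```bash
python3 - <<'E'
from tube import *
where()
E
```

```text
t 13.47 blade in rim(tool-axes) mm [21.5 -0.3  0.1] r 21.5 ang -1 rot err [0.002 0.    0.   ] F [-0.2  1.   0.9] op 0.0237 tq [0.04 0.01 0.04]
```

Emit:
send_rows(
  series=[
    {"tx": 0.1,"ty": 0.03,"tz": 0,"wx": 0,"wy": 0,"wz": 0,"jaw": 1},
  ],
)

```text
t: 13.6
tool_pos: [0.6154, 0.0782, 0.1908]
tool_rot: [2.03, 1.836, -0.544]
contact_force: [0.3, -2.5, -1.0]
opening: 0.0242
```

```bash
python3 - <<'E'
from tube import *
where()
E
```

```text
t 13.60 blade in rim(tool-axes) mm [21.9  0.   0.1] r 21.9 ang 0 rot err [ 0.002  0.001 -0.   ] F [-1.6  0.6  2.1] op 0.0242 tq [-0.04 -0.12 -0.06]
```

Emit:
send_rows(
  series=[
    {"tx": 0.12,"ty": 0,"tz": 0,"wx": 0,"wy": 0,"wz": 0,"jaw": 1},
    {"tx": 0.12,"ty": 0,"tz": 0,"wx": 0,"wy": 0,"wz": 0,"jaw": 1},
  ],
)

```text
t: 13.85
tool_pos: [0.6157, 0.0792, 0.1901]
tool_rot: [2.029, 1.833, -0.546]
contact_force: [-0.1, -3.6, -0.5]
opening: 0.024
```

```bash
python3 - <<'E'
from tube import *
where()
E
```

```text
t 13.85 blade in rim(tool-axes) mm [23.   0.2  0.2] r 23.0 ang 1 rot err [ 0.002  0.004 -0.001] F [-2.8  0.2  2.2] op 0.0240 tq [-0.   -0.52  0.04]
```

```bash
cat >> tube.py <<'E'
def circ(a0,da,n,R,bias,c=(2.3,0.0)):
    o,p,Rr=st(ctrl); d,w=where()
    F=RT.inv().apply(o["contact_force"])-[.8,-.1,1.3]; tq=RT.inv().apply(o["wrist_torque"])
    Ft=np.array([(tq[1]-.37)/.25,-(tq[0]-.02)/.25])
    v=d[:2]-np.array(c); ac=np.arctan2(v[1],v[0]); er=np.array([np.cos(ac),np.sin(ac)]);et=np.array([-er[1],er[0]])
    print("angle now %.1f rad %.1f | F rad %.1f tan %.1f | by torque rad %.1f tan %.1f"%(np.degrees(ac),np.hypot(*v),F[:2]@er,F[:2]@et,Ft@er,Ft@et))
    cur=np.array(d)
    for k in range(1,n+1):
        a=np.radians(a0+da*k);e=np.array([np.cos(a),np.sin(a)]);P=np.r_[np.array(c)+R*e,0]
        s=P-cur if k==1 else P-last
        s=s+np.r_[bias*e,0]; last=P
        s=s/10
        print("%.0f: tx %.2f ty %.2f tz %.2f"%(np.degrees(a),*s))
    print("rot fix",w.round(3))
E
python3 - <<'E'
from tube import *
circ(0,9,3,21.3,1.0)
E
```

```text
t 13.85 blade in rim(tool-axes) mm [23.   0.2  0.2] r 23.0 ang 1 rot err [ 0.002  0.004 -0.001] F [-2.8  0.2  2.2] op 0.0240 tq [-0.   -0.52  0.04]
angle now 0.6 rad 20.7 | F rad -3.6 tan 0.4 | by torque rad -3.5 tan 0.1
9: tx 0.14 ty 0.33 tz -0.02
18: tx 0.02 ty 0.36 tz 0.00
27: tx -0.04 ty 0.35 tz 0.00
rot fix [ 0.002  0.004 -0.001]
```

Emit:
send_rows(
  series=[
    {"tx": 0.14,"ty": 0.33,"tz": -0.02,"wx": 0.002,"wy": 0.004,"wz": 0,"jaw": 1},
    {"tx": 0.02,"ty": 0.36,"tz": 0,"wx": 0,"wy": 0,"wz": 0,"jaw": 1},
    {"tx": -0.04,"ty": 0.35,"tz": 0,"wx": 0,"wy": 0,"wz": 0,"jaw": 1},
  ],
)

```text
t: 14.22
tool_pos: [0.625, 0.0777, 0.1901]
tool_rot: [2.034, 1.833, -0.555]
contact_force: [-4.2, -3.6, 2.9]
opening: 0.0239
```

```bash
python3 - <<'E'
from tube import *
circ(27,9,3,21.3,1.0)
E
```

```text
t 14.22 blade in rim(tool-axes) mm [22.4  9.   0.5] r 24.2 ang 22 rot err [-0.006  0.005 -0.001] F [-4.9 -3.9 -0.5] op 0.0239 tq [ 0.86 -0.9   0.01]
angle now 24.2 rad 22.1 | F rad -6.7 tan -1.1 | by torque rad -6.0 tan -1.0
36: tx -0.21 ty 0.41 tz -0.05
45: tx -0.15 ty 0.32 tz 0.00
54: tx -0.20 ty 0.30 tz 0.00
rot fix [-0.006  0.005 -0.001]
```

Emit:
send_rows(
  series=[
    {"tx": -0.21,"ty": 0.37,"tz": -0.05,"wx": -0.005,"wy": 0.004,"wz": 0,"jaw": 1},
    {"tx": -0.16,"ty": 0.31,"tz": 0,"wx": 0,"wy": 0,"wz": 0,"jaw": 1},
    {"tx": -0.21,"ty": 0.29,"tz": 0,"wx": 0,"wy": 0,"wz": 0,"jaw": 1},
  ],
)

```text
t: 14.6
tool_pos: [0.6315, 0.072, 0.1926]
tool_rot: [2.039, 1.837, -0.558]
contact_force: [-4.8, -1.5, 2.1]
opening: 0.0238
```

```bash
python3 - <<'E'
from tube import *
circ(54,9,3,21.3,1.0)
E
```

```text
t 14.60 blade in rim(tool-axes) mm [17.1 15.6  0.9] r 23.1 ang 42 rot err [-0.012  0.001 -0.   ] F [-2.8 -4.6 -0.8] op 0.0238 tq [ 1.15 -0.39  0.01]
angle now 46.5 rad 21.5 | F rad -5.7 tan -0.5 | by torque rad -5.4 tan -0.9
63: tx -0.47 ty 0.43 tz -0.09
72: tx -0.28 ty 0.22 tz 0.00
81: tx -0.31 ty 0.18 tz 0.00
rot fix [-0.012  0.001 -0.   ]
```

Emit:
send_rows(
  series=[
    {"tx": -0.32,"ty": 0.34,"tz": -0.08,"wx": -0.01,"wy": 0,"wz": 0,"jaw": 1},
    {"tx": -0.29,"ty": 0.26,"tz": -0.02,"wx": -0.004,"wy": 0,"wz": 0,"jaw": 1},
    {"tx": -0.31,"ty": 0.21,"tz": 0,"wx": 0,"wy": 0,"wz": 0,"jaw": 1},
  ],
)

```text
t: 14.98
tool_pos: [0.6347, 0.0656, 0.1956]
tool_rot: [2.04, 1.842, -0.556]
contact_force: [-5.1, 1.3, 1.8]
opening: 0.0236
```

```bash
python3 - <<'E'
from tube import *
circ(71,9,3,21.3,1.0)
E
```

```text
t 14.97 blade in rim(tool-axes) mm [10.6 19.5  1.3] r 22.2 ang 61 rot err [-0.012 -0.002  0.002] F [-0.3 -5.2 -1.9] op 0.0236 tq [1.21 0.05 0.  ]
angle now 67.0 rad 21.2 | F rad -5.1 tan -1.0 | by torque rad -4.9 tan -0.7
80: tx -0.44 ty 0.25 tz -0.13
89: tx -0.33 ty 0.13 tz 0.00
98: tx -0.35 ty 0.08 tz 0.00
rot fix [-0.012 -0.002  0.002]
```

Emit:
send_rows(
  series=[
    {"tx": -0.4,"ty": 0.25,"tz": -0.12,"wx": -0.012,"wy": -0.002,"wz": 0,"jaw": 1},
    {"tx": -0.34,"ty": 0.15,"tz": -0.03,"wx": -0.005,"wy": 0,"wz": 0,"jaw": 1},
    {"tx": -0.35,"ty": 0.1,"tz": -0.03,"wx": -0.004,"wy": 0,"wz": 0,"jaw": 1},
  ],
)

```text
t: 15.35
tool_pos: [0.6349, 0.0596, 0.199]
tool_rot: [2.034, 1.848, -0.544]
contact_force: [-4.8, 1.1, -0.6]
opening: 0.0238
```

```bash
python3 - <<'E'
from tube import *
circ(92,9,4,21.3,1.0)
E
```

```text
t 15.35 blade in rim(tool-axes) mm [ 4.2 20.8  1.4] r 21.2 ang 79 rot err [-0.004 -0.007  0.006] F [ 0.8 -4.8  0.2] op 0.0238 tq [1.15 0.54 0.01]
angle now 84.8 rad 20.9 | F rad -4.7 tan -0.5 | by torque rad -4.4 tan -1.1
101: tx -0.61 ty 0.11 tz -0.14
110: tx -0.36 ty 0.00 tz 0.00
119: tx -0.35 ty -0.05 tz 0.00
128: tx -0.34 ty -0.11 tz 0.00
rot fix [-0.004 -0.007  0.006]
```

Emit:
send_rows(
  series=[
    {"tx": -0.45,"ty": 0.14,"tz": -0.14,"wx": -0.004,"wy": -0.006,"wz": 0.004,"jaw": 1},
    {"tx": -0.38,"ty": 0.07,"tz": -0.04,"wx": 0,"wy": 0,"wz": 0,"jaw": 1},
    {"tx": -0.36,"ty": 0.02,"tz": -0.03,"wx": 0,"wy": 0,"wz": 0,"jaw": 1},
    {"tx": -0.35,"ty": -0.03,"tz": -0.03,"wx": 0,"wy": 0,"wz": 0,"jaw": 1},
  ],
)

```text
t: 15.85
tool_pos: [0.6328, 0.0506, 0.2044]
tool_rot: [2.039, 1.851, -0.546]
contact_force: [-4.5, 2.5, -2.7]
opening: 0.0242
```

```bash
python3 - <<'E'
from tube import *
circ(115,9,4,21.3,1.0)
E
```

```text
t 15.85 blade in rim(tool-axes) mm [-6.3 19.3  1.3] r 20.3 ang 108 rot err [-0.009 -0.011  0.007] F [ 3.  -4.7  1.3] op 0.0242 tq [1.11 1.04 0.03]
angle now 113.9 rad 21.2 | F rad -5.2 tan -0.2 | by torque rad -5.0 tan -0.7
124: tx -0.39 ty -0.08 tz -0.13
133: tx -0.33 ty -0.13 tz 0.00
142: tx -0.30 ty -0.18 tz 0.00
151: tx -0.27 ty -0.23 tz 0.00
rot fix [-0.009 -0.011  0.007]
```

Emit:
send_rows(
  series=[
    {"tx": -0.38,"ty": -0.07,"tz": -0.16,"wx": -0.008,"wy": -0.01,"wz": 0.006,"jaw": 1},
    {"tx": -0.34,"ty": -0.12,"tz": -0.06,"wx": 0,"wy": 0,"wz": 0,"jaw": 1},
    {"tx": -0.31,"ty": -0.17,"tz": -0.05,"wx": 0,"wy": 0,"wz": 0,"jaw": 1},
    {"tx": -0.28,"ty": -0.22,"tz": -0.05,"wx": 0,"wy": 0,"wz": 0,"jaw": 1},
  ],
)

```text
t: 16.35
tool_pos: [0.6249, 0.0438, 0.2102]
tool_rot: [2.037, 1.846, -0.541]
contact_force: [-2.5, 4.2, -4.2]
opening: 0.0241
```

```bash
python3 - <<'E'
from tube import *
circ(145,9,4,21.3,1.0)
E
```

```text
t 16.35 blade in rim(tool-axes) mm [-15.8  12.6  -0. ] r 20.2 ang 141 rot err [-0.004 -0.009  0.004] F [ 5.5 -2.9  1.7] op 0.0241 tq [0.63 1.51 0.04]
angle now 145.2 rad 22.0 | F rad -5.4 tan -0.4 | by torque rad -5.1 tan -0.6
154: tx -0.20 ty -0.28 tz 0.00
163: tx -0.22 ty -0.28 tz 0.00
172: tx -0.17 ty -0.31 tz 0.00
181: tx -0.12 ty -0.34 tz 0.00
rot fix [-0.004 -0.009  0.004]
```

Emit:
send_rows(
  series=[
    {"tx": -0.24,"ty": -0.27,"tz": 0,"wx": -0.004,"wy": -0.008,"wz": 0.004,"jaw": 1},
    {"tx": -0.22,"ty": -0.29,"tz": 0,"wx": 0,"wy": 0,"wz": 0,"jaw": 1},
    {"tx": -0.17,"ty": -0.32,"tz": 0,"wx": 0,"wy": 0,"wz": 0,"jaw": 1},
    {"tx": -0.12,"ty": -0.34,"tz": 0,"wx": 0,"wy": 0,"wz": 0,"jaw": 1},
  ],
)

```text
t: 16.85
tool_pos: [0.6141, 0.0414, 0.213]
tool_rot: [2.032, 1.842, -0.525]
contact_force: [1.3, 4.5, -5.9]
opening: 0.0243
```

```bash
python3 - <<'E'
from tube import *
circ(177,9,4,21.5,1.0)
E
```

```text
t 16.85 blade in rim(tool-axes) mm [-20.2   3.   -0.7] r 20.4 ang 172 rot err [ 0.01 -0.01 -0.  ] F [7.  0.9 2.8] op 0.0243 tq [-0.2   1.94  0.04]
angle now 172.4 rad 22.7 | F rad -6.0 tan -1.8 | by torque rad -6.1 tan -1.7
186: tx 0.01 ty -0.54 tz 0.07
195: tx -0.04 ty -0.36 tz 0.00
204: tx 0.02 ty -0.36 tz 0.00
213: tx 0.08 ty -0.35 tz 0.00
rot fix [ 0.01 -0.01 -0.  ]
```

Emit:
send_rows(
  series=[
    {"tx": -0.05,"ty": -0.42,"tz": 0.06,"wx": 0.009,"wy": -0.008,"wz": 0,"jaw": 1},
    {"tx": -0.05,"ty": -0.38,"tz": 0,"wx": 0,"wy": 0,"wz": 0,"jaw": 1},
    {"tx": 0.01,"ty": -0.37,"tz": 0,"wx": 0,"wy": 0,"wz": 0,"jaw": 1},
    {"tx": 0.07,"ty": -0.36,"tz": 0,"wx": 0,"wy": 0,"wz": 0,"jaw": 1},
  ],
)

```text
t: 17.35
tool_pos: [0.6038, 0.0441, 0.2141]
tool_rot: [2.027, 1.838, -0.517]
contact_force: [4.4, 3.8, -5.8]
opening: 0.024
```

```bash
python3 - <<'E'
from tube import *
circ(206,9,4,21.5,1.0)
E
```

```text
t 17.35 blade in rim(tool-axes) mm [-19.3  -6.8  -2.5] r 20.5 ang -161 rot err [ 0.019 -0.009 -0.002] F [6.5 4.  2.9] op 0.0240 tq [-0.77  1.64 -0.02]
angle now -162.5 rad 22.7 | F rad -6.7 tan -2.2 | by torque rad -5.8 tan -1.5
215: tx 0.32 ty -0.61 tz 0.25
224: tx 0.14 ty -0.33 tz 0.00
233: tx 0.19 ty -0.30 tz 0.00
242: tx 0.24 ty -0.27 tz 0.00
rot fix [ 0.019 -0.009 -0.002]
```

Emit:
send_rows(
  series=[
    {"tx": 0.08,"ty": -0.42,"tz": 0.2,"wx": 0.016,"wy": -0.008,"wz": 0,"jaw": 1},
    {"tx": 0.08,"ty": -0.36,"tz": 0.08,"wx": 0.004,"wy": 0,"wz": 0,"jaw": 1},
    {"tx": 0.14,"ty": -0.33,"tz": 0.05,"wx": 0.004,"wy": 0,"wz": 0,"jaw": 1},
    {"tx": 0.19,"ty": -0.31,"tz": 0.05,"wx": 0.004,"wy": 0,"wz": 0,"jaw": 1},
  ],
)

```text
t: 17.85
tool_pos: [0.5974, 0.0486, 0.2132]
tool_rot: [2.03, 1.83, -0.523]
contact_force: [5.3, 2.9, -5.5]
opening: 0.024
```

```bash
python3 - <<'E'
from tube import *
circ(233,9,4,21.3,1.0)
E
```

```text
t 17.85 blade in rim(tool-axes) mm [-15.9 -13.8  -3.6] r 21.1 ang -139 rot err [ 0.015 -0.004 -0.007] F [5.7 5.  3.1] op 0.0240 tq [-1.16  1.34 -0.01]
angle now -142.8 rad 22.9 | F rad -7.0 tan -1.1 | by torque rad -5.9 tan -1.4
242: tx 0.77 ty -0.59 tz 0.36
251: tx 0.27 ty -0.23 tz 0.00
260: tx 0.31 ty -0.18 tz 0.00
269: tx 0.33 ty -0.13 tz 0.00
rot fix [ 0.015 -0.004 -0.007]
```

Emit:
send_rows(
  series=[
    {"tx": 0.25,"ty": -0.32,"tz": 0.32,"wx": 0.012,"wy": -0.003,"wz": -0.004,"jaw": 1},
    {"tx": 0.24,"ty": -0.3,"tz": 0.15,"wx": 0.004,"wy": 0,"wz": 0,"jaw": 1},
    {"tx": 0.27,"ty": -0.26,"tz": 0.08,"wx": 0.004,"wy": 0,"wz": 0,"jaw": 1},
    {"tx": 0.3,"ty": -0.22,"tz": 0.06,"wx": 0.004,"wy": 0,"wz": 0,"jaw": 1},
  ],
)

```text
t: 18.35
tool_pos: [0.5944, 0.0542, 0.2104]
tool_rot: [2.029, 1.823, -0.53]
contact_force: [4.2, 1.2, -2.3]
opening: 0.0238
```

```bash
python3 - <<'E'
from tube import *
circ(255,9,4,21.3,1.0)
E
```

```text
t 18.35 blade in rim(tool-axes) mm [-10.5 -17.5  -3.8] r 20.4 ang -121 rot err [ 0.014  0.003 -0.01 ] F [2.5 4.1 1.2] op 0.0238 tq [-0.76  0.76 -0.04]
angle now -126.2 rad 21.7 | F rad -4.4 tan -1.1 | by torque rad -3.4 tan -0.6
264: tx 1.05 ty -0.47 tz 0.38
273: tx 0.34 ty -0.11 tz 0.00
282: tx 0.35 ty -0.05 tz 0.00
291: tx 0.36 ty 0.00 tz 0.00
rot fix [ 0.014  0.003 -0.01 ]
```

Emit:
send_rows(
  series=[
    {"tx": 0.26,"ty": -0.3,"tz": 0.35,"wx": 0.012,"wy": 0.003,"wz": -0.008,"jaw": 1},
    {"tx": 0.3,"ty": -0.25,"tz": 0.25,"wx": 0.006,"wy": 0,"wz": 0,"jaw": 1},
    {"tx": 0.33,"ty": -0.2,"tz": 0.15,"wx": 0.004,"wy": 0,"wz": 0,"jaw": 1},
  ],
)

```text
t: 18.73
tool_pos: [0.5923, 0.0585, 0.2056]
tool_rot: [2.032, 1.829, -0.538]
contact_force: [5.4, 0.6, -0.6]
opening: 0.0237
```

```bash
python3 - <<'E'
from tube import *
circ(257,9,4,21.3,1.2)
E
```

```text
t 18.73 blade in rim(tool-axes) mm [ -4.5 -20.6  -1.7] r 21.1 ang -102 rot err [ 0.006  0.002 -0.006] F [ 1.3  5.3 -0. ] op 0.0237 tq [-1.26  0.55 -0.03]
angle now -108.4 rad 21.7 | F rad -5.3 tan -1.2 | by torque rad -5.1 tan -0.9
266: tx 0.53 ty -0.19 tz 0.17
275: tx 0.34 ty -0.12 tz 0.00
284: tx 0.36 ty -0.06 tz 0.00
293: tx 0.36 ty -0.00 tz 0.00
rot fix [ 0.006  0.002 -0.006]
```

Force is good at about 5 N, at 252°.

Emit:
send_rows(
  series=[
    {"tx": 0.38,"ty": -0.19,"tz": 0.18,"wx": 0.006,"wy": 0,"wz": -0.004,"jaw": 1},
    {"tx": 0.37,"ty": -0.14,"tz": 0.08,"wx": 0.003,"wy": 0,"wz": 0,"jaw": 1},
    {"tx": 0.37,"ty": -0.09,"tz": 0.06,"wx": 0.003,"wy": 0,"wz": 0,"jaw": 1},
  ],
)

```text
t: 19.1
tool_pos: [0.5924, 0.0646, 0.2017]
tool_rot: [2.029, 1.826, -0.547]
contact_force: [5.5, -1.4, -0.6]
opening: 0.0239
```

```bash
python3 - <<'E'
from tube import *
circ(276,9,4,21.3,1.2)
E
```

```text
t 19.10 blade in rim(tool-axes) mm [  2.2 -21.3  -1.4] r 21.4 ang -84 rot err [ 0.004  0.008 -0.005] F [-0.5  5.6  1. ] op 0.0239 tq [-1.15  0.12 -0.04]
angle now -90.3 rad 21.3 | F rad -5.7 tan -1.3 | by torque rad -4.7 tan -1.0
285: tx 0.59 ty -0.04 tz 0.14
294: tx 0.36 ty 0.00 tz 0.00
303: tx 0.36 ty 0.06 tz 0.00
312: tx 0.35 ty 0.11 tz 0.00
rot fix [ 0.004  0.008 -0.005]
```

Emit:
send_rows(
  series=[
    {"tx": 0.38,"ty": -0.07,"tz": 0.14,"wx": 0.004,"wy": 0.006,"wz": -0.004,"jaw": 1},
    {"tx": 0.38,"ty": -0.01,"tz": 0.06,"wx": 0.002,"wy": 0.002,"wz": 0,"jaw": 1},
    {"tx": 0.37,"ty": 0.05,"tz": 0.04,"wx": 0,"wy": 0.002,"wz": 0,"jaw": 1},
    {"tx": 0.36,"ty": 0.11,"tz": 0.04,"wx": 0,"wy": 0,"wz": 0,"jaw": 1},
  ],
)

```text
t: 19.6
tool_pos: [0.5963, 0.0736, 0.195]
tool_rot: [2.031, 1.829, -0.546]
contact_force: [4.6, -2.3, 1.9]
opening: 0.0236
```

```bash
python3 - <<'E'
from tube import *
circ(307,9,4,21.3,1.0)
E
```

```text
t 19.60 blade in rim(tool-axes) mm [ 13.9 -18.5  -0.2] r 23.1 ang -53 rot err [ 0.002  0.005 -0.004] F [-2.5  4.8 -0.8] op 0.0236 tq [-1.01 -0.42  0.02]
angle now -58.0 rad 21.8 | F rad -5.9 tan -0.2 | by torque rad -5.2 tan -0.5
316: tx 0.45 ty 0.30 tz 0.02
325: tx 0.29 ty 0.20 tz 0.00
334: tx 0.26 ty 0.24 tz 0.00
343: tx 0.22 ty 0.28 tz 0.00
rot fix [ 0.002  0.005 -0.004]
```

Emit:
send_rows(
  series=[
    {"tx": 0.34,"ty": 0.17,"tz": 0.03,"wx": 0.002,"wy": 0.005,"wz": -0.003,"jaw": 1},
    {"tx": 0.33,"ty": 0.21,"tz": 0.02,"wx": 0,"wy": 0,"wz": 0,"jaw": 1},
    {"tx": 0.29,"ty": 0.26,"tz": 0.02,"wx": 0,"wy": 0,"wz": 0,"jaw": 1},
    {"tx": 0.25,"ty": 0.3,"tz": 0.02,"wx": 0,"wy": 0,"wz": 0,"jaw": 1},
  ],
)

```text
t: 20.1
tool_pos: [0.6061, 0.08, 0.1895]
tool_rot: [2.031, 1.829, -0.556]
contact_force: [0.8, -5.0, 3.6]
opening: 0.0241
```

```bash
python3 - <<'E'
from tube import *
circ(338,9,4,21.3,1.0)
E
```

```text
t 20.10 blade in rim(tool-axes) mm [22.7 -9.8  0.8] r 24.7 ang -23 rot err [-0.004  0.009 -0.003] F [-6.1  1.3 -0.7] op 0.0241 tq [-0.38 -1.21 -0.05]
angle now -25.6 rad 22.6 | F rad -6.8 tan -1.7 | by torque rad -6.4 tan -1.3
347: tx 0.13 ty 0.48 tz -0.08
356: tx 0.15 ty 0.32 tz 0.00
365: tx 0.10 ty 0.34 tz 0.00
374: tx 0.04 ty 0.35 tz 0.00
rot fix [-0.004  0.009 -0.003]
```

Emit:
send_rows(
  series=[
    {"tx": 0.17,"ty": 0.36,"tz": -0.06,"wx": -0.003,"wy": 0.007,"wz": -0.002,"jaw": 1},
    {"tx": 0.14,"ty": 0.35,"tz": 0,"wx": 0,"wy": 0,"wz": 0,"jaw": 1},
    {"tx": 0.09,"ty": 0.36,"tz": 0,"wx": 0,"wy": 0,"wz": 0,"jaw": 1},
    {"tx": 0.04,"ty": 0.36,"tz": 0,"wx": 0,"wy": 0,"wz": 0,"jaw": 1},
  ],
)

```text
t: 20.6
tool_pos: [0.6181, 0.0804, 0.1875]
tool_rot: [2.034, 1.832, -0.566]
contact_force: [-2.0, -5.3, 5.2]
opening: 0.0239
```

```bash
python3 - <<'E'
from tube import *
circ(365,9,2,21.3,1.0)
E
```

```text
t 20.60 blade in rim(tool-axes) mm [25.1  1.4  1.8] r 25.2 ang 3 rot err [-0.013  0.009 -0.   ] F [-7.3 -1.5 -1.7] op 0.0239 tq [ 0.43 -1.43 -0.03]
angle now 3.5 rad 22.9 | F rad -8.2 tan -0.9 | by torque rad -7.3 tan -1.2
374: tx -0.12 ty 0.40 tz -0.18
383: tx -0.01 ty 0.36 tz 0.00
rot fix [-0.013  0.009 -0.   ]
```

Emit:
send_rows(
  series=[
    {"tx": -0.06,"ty": 0.36,"tz": -0.14,"wx": -0.01,"wy": 0.008,"wz": 0,"jaw": 1},
    {"tx": -0.5,"ty": 0,"tz": 0,"wx": 0,"wy": 0,"wz": 0,"jaw": 1},
    {"tx": -0.8,"ty": -0.2,"tz": 0,"wx": 0,"wy": 0,"wz": 0,"jaw": 1},
    {"tx": -0.8,"ty": -0.2,"tz": 0,"wx": 0,"wy": 0,"wz": 0,"jaw": 1},
  ],
)

```text
t: 21.1
tool_pos: [0.6128, 0.0642, 0.1948]
tool_rot: [2.039, 1.845, -0.554]
contact_force: [0.5, 0.1, -1.4]
opening: 0.0239
```

```bash
python3 - <<'E'
from tube import *
circ(365,9,1,21.3,1.0)
to(2,0,50,2)
E
```

```text
t 21.10 blade in rim(tool-axes) mm [ 8.1 -2.2  3.8] r 8.4 ang -15 rot err [-0.012 -0.005  0.004] F [0.9 0.5 1.1] op 0.0239 tq [-0.06  0.37  0.05]
angle now -20.8 rad 6.2 | F rad -0.1 tan 0.6 | by torque rad -0.1 tan 0.3
374: tx 1.59 ty 0.76 tz -0.38
rot fix [-0.012 -0.005  0.004]
t 21.10 n 2 step mm 27.0 rot 0.007 turn/row [-0.006 -0.002  0.002]
0 tx -0.27 ty 0.03 tz -2.69
1 tx -0.28 ty 0.05 tz -2.69
```

Emit:
send_rows(
  series=[
    {"tx": -0.2,"ty": 0.05,"tz": -2.2,"wx": -0.005,"wy": -0.002,"wz": 0,"jaw": 1},
    {"tx": -0.2,"ty": 0.05,"tz": -4.0,"wx": 0,"wy": 0,"wz": 0,"jaw": 1},
    {"tx": 0,"ty": 0,"tz": -4.0,"wx": 0,"wy": 0,"wz": 0,"jaw": 1},
  ],
)

```text
t: 21.48
tool_pos: [0.6174, 0.1123, 0.2855]
tool_rot: [2.038, 1.847, -0.556]
contact_force: [-0.1, -0.2, -0.8]
opening: 0.0242
```

```bash
python3 - <<'E'
from tube import *
where();say(ctrl)
RS=Ro.from_rotvec([-2.556,-1.826,-.004]);z=RS.as_matrix();print(z[:,2])
RS=frame(np.arctan2(z[1,1],z[0,1])-np.pi/2,1)
plan(ctrl,[.4822,.3199,.24],RS,6)
E
```

```text
t 21.48 blade in rim(tool-axes) mm [  4.5  -2.5 -98.9] r 5.1 ang -29 rot err [-0.013 -0.004  0.006] F [ 0.2 -0.1  0.8] op 0.0242 tq [-0.12  0.38 -0.  ]
t 21.48 p [0.6174 0.1123 0.2855] z [-0.063 -0.493 -0.868] y [ 0.995 -0.102 -0.015] F [-0.1 -0.2 -0.8] op 0.0242 q [ 0.26  0.18  1.47 -0.48  1.7   0.34]
[ 0.00187091  0.00176229 -0.9999967 ]
t 21.48 n 6 step mm 42.0 rot 0.095 turn/row [0.007 0.086 0.038]
0 tx 3.19 ty -2.58 tz -0.90
1 tx 3.15 ty -2.71 tz -0.61
2 tx 3.09 ty -2.83 tz -0.32
3 tx 2.99 ty -2.95 tz -0.03
4 tx 2.87 ty -3.06 tz 0.24
5 tx 2.72 ty -3.16 tz 0.51
```

Emit:
send_rows(
  series=[
    {"tx": 3.2,"ty": -2.6,"tz": -0.9,"wx": 0.007,"wy": 0.086,"wz": 0.038,"jaw": 1},
    {"tx": 3.1,"ty": -2.7,"tz": -0.6,"wx": 0.007,"wy": 0.086,"wz": 0.038,"jaw": 1},
    {"tx": 3.1,"ty": -2.8,"tz": -0.3,"wx": 0.007,"wy": 0.086,"wz": 0.038,"jaw": 1},
    {"tx": 3.0,"ty": -2.9,"tz": 0,"wx": 0.007,"wy": 0.086,"wz": 0.038,"jaw": 1},
    {"tx": 2.8,"ty": -3.0,"tz": 0.1,"wx": 0.007,"wy": 0.086,"wz": 0.038,"jaw": 1},
  ],
)

```text
t: 22.1
tool_pos: [0.5069, 0.2957, 0.2613]
tool_rot: [2.481, 1.839, -0.056]
contact_force: [-0.1, -0.2, -1.0]
opening: 0.024
```

```bash
cat > stand.py <<'E'
from h import *
from station import ctrl
RS=frame(np.arctan2(-.324,.946)-np.pi/2,1)
H=np.array([.4822,.3199])
def go(z,n,dx=0,dy=0): say(ctrl);plan(ctrl,[H[0]+dx,H[1]+dy,z],RS,n)
E
python3 -c "
from stand import *
go(.21,2)"
```

```text
t 22.10 p [0.5069 0.2957 0.2613] z [ 0.003 -0.064 -0.998] y [ 0.957 -0.29   0.021] F [-0.1 -0.2 -1. ] op 0.024 q [ 0.43 -0.03  1.66 -0.06  1.53  0.73]
t 22.10 n 2 step mm 30.9 rot 0.037 turn/row [0.011 0.03  0.017]
0 tx 0.95 ty -1.59 tz 2.48
1 tx 0.85 ty -1.58 tz 2.52
```

Emit:
send_rows(
  series=[
    {"tx": 0.9,"ty": -1.5,"tz": 2.0,"wx": 0.011,"wy": 0.03,"wz": 0.017,"jaw": 1},
    {"tx": 0.8,"ty": -1.3,"tz": 2.0,"wx": 0.01,"wy": 0.025,"wz": 0.014,"jaw": 1},
  ],
)

```text
t: 22.35
tool_pos: [0.4846, 0.3224, 0.2249]
tool_rot: [2.547, 1.834, 0.01]
contact_force: [0.0, 0.1, -1.8]
opening: 0.0238
```

```bash
python3 -c "
from stand import *
_,I,_=shot(ctrl,'wrist','w15')
print(proj(I,[.482,.3195,.064]))
go(.175,1)"
```

```text
[314.95519368 184.77380864]
t 22.40 p [0.4824 0.3226 0.2218] z [ 0.002  0.001 -1.   ] y [ 0.948 -0.317  0.001] F [-2.5  0.7 -3.1] op 0.0239 q [ 0.46 -0.04  1.74 -0.    1.44  0.78]
t 22.40 n 1 step mm 46.8 rot 0.008 turn/row [ 0.001 -0.001  0.007]
0 tx -0.27 ty 0.07 tz 4.68
```

View pics/w15.png

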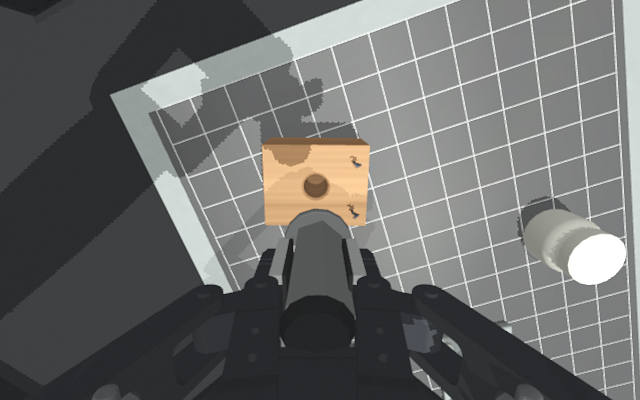

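Wrist picture: the hole is at (316,186), predicted (315,185), and the handle sits in the jaws as at grasp (cap at 317,325). Lowering in small steps.

Emit:
send_rows(
  series=[
    {"tx": -0.25,"ty": 0.05,"tz": 1.5,"wx": 0,"wy": 0,"wz": 0.007,"jaw": 1},
    {"tx": 0,"ty": 0,"tz": 1.5,"wx": 0,"wy": 0,"wz": 0,"jaw": 1},
    {"tx": 0,"ty": 0,"tz": 1.0,"wx": 0,"wy": 0,"wz": 0,"jaw": 1},
  ],
)

```text
t: 22.78
tool_pos: [0.4835, 0.3207, 0.1827]
tool_rot: [2.553, 1.828, 0.009]
contact_force: [-0.1, 0.3, -1.8]
opening: 0.0242
```

```bash
python3 -c "
from stand import *
go(.15,2)"
```

```text
t 22.77 p [0.4835 0.3207 0.1827] z [ 0.006  0.001 -1.   ] y [ 0.947 -0.322  0.005] F [-0.1  0.3 -1.8] op 0.0242 q [ 0.46 -0.01  1.78 -0.    1.37  0.79]
t 22.77 n 2 step mm 16.4 rot 0.003 turn/row [ 0.002 -0.002  0.001]
0 tx -0.06 ty -0.06 tz 1.63
1 tx -0.06 ty -0.05 tz 1.63
```

Emit:
send_rows(
  series=[
    {"tx": -0.1,"ty": -0.15,"tz": 1.2,"wx": 0.003,"wy": -0.003,"wz": 0,"jaw": 1},
    {"tx": -0.05,"ty": -0.1,"tz": 1.2,"wx": 0.001,"wy": -0.001,"wz": 0,"jaw": 1},
  ],
)

```text
t: 23.02
tool_pos: [0.4813, 0.3198, 0.1575]
tool_rot: [2.554, 1.827, 0.0]
contact_force: [-0.2, -0.9, -1.2]
opening: 0.0239
```

```bash
python3 -c "
from stand import *
go(.125,2)"
```

```text
t 23.02 p [0.4813 0.3198 0.1575] z [ 0.001 -0.001 -1.   ] y [ 0.946 -0.323  0.001] F [-0.2 -0.9 -1.2] op 0.0239 q [ 0.46  0.01  1.8  -0.    1.33  0.79]
t 23.02 n 2 step mm 16.2 rot 0.001 turn/row [0.001 0.    0.001]
0 tx 0.02 ty 0.04 tz 1.62
1 tx 0.02 ty 0.04 tz 1.62
```

Emit:
send_rows(
  series=[
    {"tx": 0,"ty": 0,"tz": 1.2,"wx": 0,"wy": 0,"wz": 0,"jaw": 1},
    {"tx": 0,"ty": -0.03,"tz": 1.2,"wx": 0,"wy": 0,"wz": 0,"jaw": 1},
  ],
)

```text
t: 23.28
tool_pos: [0.4811, 0.3197, 0.1317]
tool_rot: [2.554, 1.827, -0.0]
contact_force: [-0.2, 0.6, -1.9]
opening: 0.0241
```

```bash
python3 -c "
from stand import *
go(.115,2)"
```

```text
t 23.27 p [0.4811 0.3197 0.1317] z [ 0.001 -0.001 -1.   ] y [ 0.946 -0.323  0.001] F [-0.2  0.6 -1.9] op 0.0241 q [ 0.46  0.03  1.82 -0.    1.28  0.79]
t 23.27 n 2 step mm 8.4 rot 0.001 turn/row [0.001 0.001 0.   ]
0 tx 0.03 ty 0.05 tz 0.83
1 tx 0.03 ty 0.05 tz 0.83
```

Emit:
send_rows(
  series=[
    {"tx": 0.03,"ty": 0.06,"tz": 0.8,"wx": 0,"wy": 0,"wz": 0,"jaw": 1},
    {"tx": 0.03,"ty": 0.03,"tz": 0.8,"wx": 0,"wy": 0,"wz": 0,"jaw": 1},
    {"tx": 0,"ty": 0,"tz": 0.8,"wx": 0,"wy": 0,"wz": 0,"jaw": 1},
  ],
)

```text
t: 23.65
tool_pos: [0.4821, 0.32, 0.1056]
tool_rot: [2.554, 1.827, -0.001]
contact_force: [0.2, 0.3, -1.8]
opening: 0.0236
```

```bash
python3 -c "
from stand import *
go(.097,1)"
```

```text
t 23.65 p [0.4821 0.32   0.1056] z [ 0.    -0.002 -1.   ] y [ 0.946 -0.323  0.001] F [ 0.2  0.3 -1.8] op 0.0236 q [ 0.46  0.07  1.84 -0.    1.24  0.79]
t 23.65 n 1 step mm 8.6 rot 0.002 turn/row [0.001 0.001 0.001]
0 tx -0.00 ty 0.01 tz 0.86
```

Emit:
send_rows(
  series=[
    {"tx": 0,"ty": 0,"tz": 0.4,"wx": 0,"wy": 0,"wz": 0,"jaw": 1},
    {"tx": 0,"ty": 0,"tz": 0.35,"wx": 0,"wy": 0,"wz": 0,"jaw": 1},
    {"tx": 0,"ty": 0,"tz": 0.15,"wx": 0,"wy": 0,"wz": 0,"jaw": 1},
  ],
)

```text
t: 24.02
tool_pos: [0.4822, 0.32, 0.0969]
tool_rot: [2.554, 1.827, -0.002]
contact_force: [-4.1, -2.9, 8.9]
opening: 0.0239
```

```bash
python3 -c "
from stand import *
go(.097,1)"
```

```text
t 24.02 p [0.4822 0.32   0.0969] z [-0.    -0.002 -1.   ] y [ 0.946 -0.323  0.   ] F [-4.1 -2.9  8.9] op 0.0239 q [ 0.46  0.08  1.84 -0.    1.22  0.79]
t 24.02 n 1 step mm 0.1 rot 0.002 turn/row [0.    0.002 0.001]
0 tx -0.01 ty 0.00 tz -0.01
```

Guard contacts the block (9 N) at the original height. Releasing and retreating.

Emit:
send_rows(
  series=[
    {"tx": 0,"ty": 0,"tz": 0,"wx": 0,"wy": 0,"wz": 0,"jaw": 0.6},
    {"tx": 0,"ty": 0,"tz": 0,"wx": 0,"wy": 0,"wz": 0,"jaw": 0.3},
    {"tx": 0,"ty": 0,"tz": 0,"wx": 0,"wy": 0,"wz": 0,"jaw": 0.25},
    {"tx": 0,"ty": 0,"tz": -1.5,"wx": 0,"wy": 0,"wz": 0,"jaw": 0.25},
    {"tx": 0,"ty": 0,"tz": -4,"wx": 0,"wy": 0,"wz": 0,"jaw": 0.25},
  ],
)

```text
t: 24.65
tool_pos: [0.4808, 0.3194, 0.1513]
tool_rot: [2.555, 1.827, -0.009]
contact_force: [0.3, 0.2, 1.0]
opening: 0.0643
```

Emit:
send_rows(
  series=[
    {"tx": 0,"ty": 0,"tz": -5,"wx": 0,"wy": 0,"wz": 0,"jaw": 0.2},
    {"tx": 0,"ty": 0,"tz": -5,"wx": 0,"wy": 0,"wz": 0,"jaw": 0.1},
    {"tx": 2,"ty": 0,"tz": -3,"wx": 0,"wy": 0,"wz": 0,"jaw": 0},
  ],
)

```text
t: 25.02
tool_pos: [0.488, 0.3385, 0.2897]
tool_rot: [2.555, 1.826, -0.002]
contact_force: [0.2, 0.8, -0.2]
opening: 0.0851
```

```bash
python3 - <<'E'
from stand import *
say(ctrl)
_,I,_=shot(ctrl,'wrist','w16');print(proj(I,[.482,.3195,.144]),proj(I,[.482,.3195,.07]))
shot(ctrl,"scene","s2");shot(ctrl,"top","t2")
a=cv2.imread("pics/s2.png");b=cv2.imread("pics/t2.png")
A=cv2.resize(a[150:230,225:315],(400,355),interpolation=cv2.INTER_CUBIC);B=cv2.resize(b[160:250,365:455],(400,400),interpolation=cv2.INTER_CUBIC)
c=np.zeros((400,800,3),np.uint8);c[:355,:400]=A;c[:,400:]=B;cv2.imwrite("pics/chk.png",c)
E
```

```text
t 25.02 p [0.488  0.3385 0.2897] z [-0.    -0.002 -1.   ] y [ 0.946 -0.324  0.001] F [ 0.2  0.8 -0.2] op 0.0851 q [ 0.48 -0.04  1.63 -0.    1.56  0.81]
[318.01872017 205.13951979] [317.80349661 184.70743005]
```

View pics/w16.png

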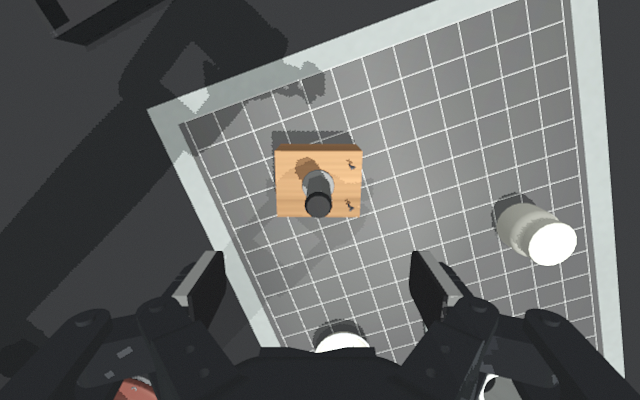

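View pics/chk.png

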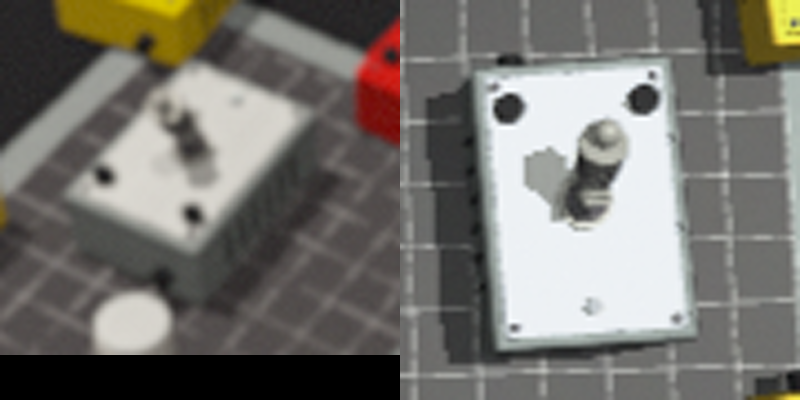

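View pics/t2.png

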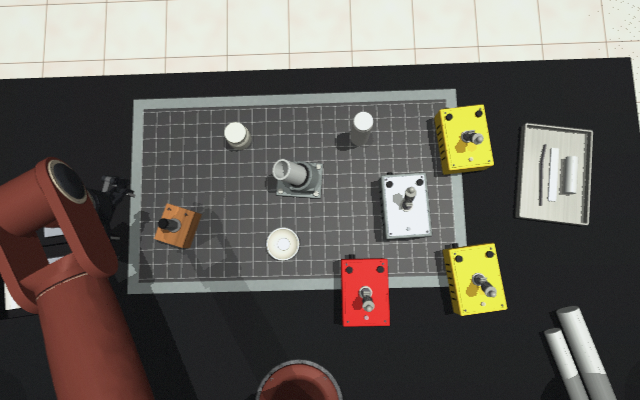

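```bash
python3 -c "
from station import ctrl
print(ctrl.finish_job())"
```

```text
the job is handed in; nothing more can be done
None
```

I switched the supply off, ran the deburring tool once round the tube's inner edge, and put the tool back in its stand. I then handed the job in at about 25 s; no verdict is given.

**Supply:**
- I lifted the collar, swung the lever to its stop on the OFF side, and pushed the collar back down before letting go.
- In the last pictures the lever tip is where OFF should put it. I had no direct reading of the collar; just before release it sat within about 1 mm of its starting height along the lever.
- While lifting the collar I pulled against its end stop with about 55 N for a moment. That is under the 120 N wrist limit, but over 40 N if the fingers count as the gripper's body.

**Deburring:**
- The blade went clockwise from the lowest point, once round and a few degrees past it.
- Once the pass was under way, the sampled radial force was about 3.4 to 8 N. It started at about 3.5 N, and the readings went back to their free-air values afterwards.
- The blade first touched at about 20 mm from my measured mouth centre, not 18 mm. I shifted the path centre by 2.3 mm to suit.
- Between about 215° and 235° the blade was up to 3.8 mm farther out of the mouth than intended, still within its working length.
- A small grey mark sits about 6° clockwise of my lowest point. I could not tell what it was, but the pass covered it.

**Stand and bystanders:** The tool stands upright in its hole. The guard met the block at the height where I had gripped it. The can, jar and dish look unmoved in the top picture.

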